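# Drive out the locating pins, gauge them and bin them

### The job

Push the catch drawer fully home under the pin block, drive every pin in the block down into the drawer with the punch, put the punch back in its holder and pull the drawer out. Then take the pins one at a time, from the left hole's to the right hole's as you face the block: try the shank, held upright, in the gap of the gauge as far as it will go, and before taking the next one put a pin whose shank does not enter in the square tray and one whose shank enters (worn) in the round pot. Last push the empty drawer fully home again, and leave the other things on the worktop alone.

Things in the scene. Friction and masses are not known exactly. Their poses are not given: they have to be found in the camera images.
- block: Fixed aluminium bridge. Origin on the worktop under its centre; x away from the robot, y left along the holes. Beam 60 (x) by 200 (y), z = 86 to 126 mm; three vertical through holes 20.5 mm wide at y = 50 (left), 0, -50 (right). Legs at y = +-91, flat feet to +-119. A pin takes some 10 to 15 N to start down, then a few N; free once its top is 32 mm below the beam's top, it drops into the pocket below.
- drawer (a joint): catch drawer under the block, slides to the block's -x; 0 = fully home (pockets under the holes), 0.11 m = fully out. Takes about 3 N, stays where left. Its pocket block (36 by 140 mm, top 48 mm above the worktop) has 3 round pockets 20 mm wide, 38 deep. A caught pin stands upright in one, top at z = 80 mm, head above the pocket block; with the drawer home the beam is 6 mm above it.
- drawer_fin (a point): top centre of the drawer's black pull fin, an upright tab 10 mm thick (block's y), 26 mm long (block's x), 47 mm tall, top 56 mm above the worktop, 88 mm in front of the row of pockets. Axes as the block's.
- punch: Pin punch upright in its holder. Origin: centre of its lower tip; z up along it. Steel shaft 11 mm in diameter to z = 65 mm, flange 36 mm in diameter z = 65 to 71, round black handle 24 mm in diameter z = 71 to 126. 150 g. In the holder the flange rests on the holder's top, the tip 10 mm above the worktop.
- holder_mouth (a point): centre of the mouth of the punch holder's hole, at its top, 75 mm above the worktop. Holder: fixed grey plastic block 60 by 60 by 75 mm on a thin dark foot 85 mm square, with a vertical hole 20 mm in diameter right through.
- gauge: Fixed steel U-block, 36 mm high, 64 wide (y). Origin on the worktop at the throat of its gap, which opens to its -x: 16 mm wide, x = 0 to 45, open to above and below; 45 deg lead-in, 32 wide at x = -8. To try: pin upright, bottom 5 to 20 mm above the worktop, moved level along +x. Worn shank goes in freely (go 12 mm or more past the throat), a full one stops 4 to 5 mm before it (press about 5 N).
- tray: Bin for pins that do NOT enter the gap (full size): loose square-cornered open metal tray, 130 (x) by 120 (y) by 45 mm high, walls and floor 4 mm. Origin at the centre of its underside. 0.5 kg.
- pot: Bin for pins that enter the gap (worn): loose round white open pot, 128 mm in outer diameter at the rim, 48 mm high, wall 4 mm. Origin at the centre of its underside. 0.5 kg.
- pocket1 (a point): centre of the floor of the drawer pocket that belongs to the left hole, 10 mm above the worktop; moves with the drawer. Axes as the block's.
- pocket2 (a point): centre of the floor of the drawer pocket that belongs to the middle hole, 10 mm above the worktop; moves with the drawer. Axes as the block's.
- pocket3 (a point): centre of the floor of the drawer pocket that belongs to the right hole, 10 mm above the worktop; moves with the drawer. Axes as the block's.
- pin1a: Steel pin 70 mm long in the left hole (one of a, b is present; None: absent). Origin mid-length; z up toward its head. Shank z -35 to 2.6, 18.5 mm thick (full size) or 14 (worn), which is not told; dark neck 13 mm thick to z 11; head 18.5 mm thick, z 11 to 35. 70 g. Starts upright, head flush with the block's top, held by sprung balls in the block that catch under its head.
- pin1b: Steel pin 70 mm long in the left hole (one of a, b is present; None: absent). Origin mid-length; z up toward its head. Shank z -35 to 2.6, 18.5 mm thick (full size) or 14 (worn), which is not told; dark neck 13 mm thick to z 11; head 18.5 mm thick, z 11 to 35. 70 g. Starts upright, head flush with the block's top, held by sprung balls in the block that catch under its head.
- pin2a: Steel pin 70 mm long in the middle hole (at most one of a, b is present; None: absent). Origin mid-length; z up toward its head. Shank z -35 to 2.6, 18.5 mm thick (full size) or 14 (worn), which is not told; dark neck 13 mm thick to z 11; head 18.5 mm thick, z 11 to 35. 70 g. Starts upright, head flush with the block's top, held by sprung balls in the block that catch under its head.
- pin2b: Steel pin 70 mm long in the middle hole (at most one of a, b is present; None: absent). Origin mid-length; z up toward its head. Shank z -35 to 2.6, 18.5 mm thick (full size) or 14 (worn), which is not told; dark neck 13 mm thick to z 11; head 18.5 mm thick, z 11 to 35. 70 g. Starts upright, head flush with the block's top, held by sprung balls in the block that catch under its head.
- pin3a: Steel pin 70 mm long in the right hole (one of a, b is present; None: absent). Origin mid-length; z up toward its head. Shank z -35 to 2.6, 18.5 mm thick (full size) or 14 (worn), which is not told; dark neck 13 mm thick to z 11; head 18.5 mm thick, z 11 to 35. 70 g. Starts upright, head flush with the block's top, held by sprung balls in the block that catch under its head.
- pin3b: Steel pin 70 mm long in the right hole (one of a, b is present; None: absent). Origin mid-length; z up toward its head. Shank z -35 to 2.6, 18.5 mm thick (full size) or 14 (worn), which is not told; dark neck 13 mm thick to z 11; head 18.5 mm thick, z 11 to 35. 70 g. Starts upright, head flush with the block's top, held by sprung balls in the block that catch under its head.
- usb_stick: usb stick (absent in some starts), 16x51x8 mm, lying on the worktop; origin at the centre of its underside. A bystander: leave alone.
- calculator: pocket calculator, 120x72x16 mm, lying on the worktop; origin at the centre of its underside. A bystander: leave alone.
- wrench_0: open-ended wrench, 128 mm long, lying on the worktop; origin at the centre of its underside. A bystander: leave alone.
- lab_timer: square lab timer with two buttons, 62x62x21 mm, lying on the worktop; origin at the centre of its underside. A bystander: leave alone.
- marker: marker pen, 135 mm long, 17 mm thick, lying on the worktop; origin at the centre of its underside. A bystander: leave alone.

How it is judged:
By the outcome, as a careful person would: the job done as asked, in the order asked, and still so for the second after the job is handed in, with the robot touching nothing.
Of pin1a, pin1b only 1 to 1 are there at a start; the rules pass over those that are not, and their reading is None.
Of pin2a, pin2b, usb_stick only 1 to 1 are there at a start; the rules pass over those that are not, and their reading is None.
Of pin3a, pin3b only 1 to 1 are there at a start; the rules pass over those that are not, and their reading is None.
At some moment in a run one of tray, pot may be knocked a few centimetres aside while the robot is not near it.
It also fails if it takes over 210 s, if anything falls off the work surface, if the arm or the gripper's body presses on something with over 40 N, if the wrist force passes 120 N, or if a joint passes its speed limit or range.

### The arm

A 7-joint arm with a two-finger parallel gripper is mounted at the origin on a cart in front of the work surface, level with it; the furniture and walls round the work are solid. World frame = base frame: x ahead of the robot, y to its left, z up, the work surface at z = 0. Lengths are in m, angles in rad, forces in N, time in s.
With the tool pointing down it reaches from about 0.425 to 0.875 m from the base axis. Payload 8.4 kg.
Tool frame: the origin (TCP) lies midway between the tips of the shut fingers; the grasp point (between the pads) lies 19 mm behind it (manip.grip_depth is the distance from the TCP to the grasp point, in m); y points along the fingers, z is the direction in which the jaws open and shut, and the axes are right-handed (so a half turn about y gives the same grasp; the last joint's range is limited). The gripper opens to 85 mm and grips with 20 to 120 N. Pads are 22 mm wide; open, the fingers measure 114 mm over their backs; the gripper's body (76 mm by 85 mm) begins 54 mm behind the grasp point. The pads swing forward as they close: fully open they stand 13 mm farther back than shut.
Start: joints at [1.228, 0.333, 0.04, 1.465, -0.013, 1.343, -0.059], TCP at [0.157, -0.631, 0.231] pointing down, gripper open.
Joint ranges: [-2.58, 2.58], [-0.38, 2.09], [-1.3, 1.39], [0.25, 2.4], [-1.5, 4.64], [0.08, 2.09], [-2.65, 2.65]. Speed limits (rad/s): [2.22, 2.22, 2.79, 2.79, 3.14, 3.14, 3.14].

### API

Orientations are given as a unit quaternion [w, x, y, z].
In Python, from plant import readout, cams, ticket, manip gives the robot as it stands. The module is installed in compiled form; this text tells all that it offers.
- The arm moves only by the tool arm_command, never from a script. Its argument "steps" is a list of rows, each an object with "fingers": the gripper command: -1 is shut, 1 is fully open, values between are in proportion; "linear": the shift along the tool's x, y, z in m, a list of three; "twist": the turn about the tool's y in degrees. A call has 1 to 10 rows; each row shifts and turns the commanded pose from where the row before left it, along the tool's axes as they then stand; what a row does not reach is not made up. A row lasts 1/8 s, in which the tool goes at most 62.5 mm and 10.7 degrees, less where a joint would pass 70% of its speed; a pose out of reach is approached as far as the arm can. A call with a gripper value outside its range is refused whole. The fingers move at their own pace and stop on an object; "squeeze" is the grip in N (left out, the last holds). Time passes only in rows, so rows that do not move let the fingers close. It gives the time, the measured TCP pose, the force and the opening at its end, in the units of the state.
- readout.get_state(): the state, without advancing time (a new reading comes with each control period).
- cams.capture(name): name is "scene" or "top"; returns the picture (400x640x3 uint8, red, green, blue); there is no depth.
- cams.camera_params(name): a dict with "mtx" (3x3 intrinsics, pixels), "k1" (the pictures are not rectified: a ray, as slopes to the right and down, at radius r is drawn at 1 + k1 r^2 times it, then the intrinsics apply), "pose" (4x4, takes a point from camera to world coordinates). Camera axes: x right, y down, z forward; pixel columns grow to the right and rows downward; lengths in m; the calibration is good to about 2 mm. A picture is of the moment at which its call begins. camera_params takes no time and is no camera call.
- ticket.sign_off(): hands the job in, once; it reports no verdict.
Trained networks look in the newest picture that a camera, given by its name, has taken for a name from the list of things; names that differ only in an ending like _2 or _b are one class to them, and where a whole thing is asked for, a point or a joint stands for the part that bears it (a point fixed in the world has none). Each returns a list of dicts, best first, with "confidence" (0 to 1); they miss things now and then, are a little off and sometimes report something else, mostly with a low value. They report only what shows in the picture. A call takes as long as a camera call.
- cams.find_in(query, camera): "position" ([x, y, z] in m, in world coordinates, good to about 4 mm: the middle of the surface that is visible of it).
- cams.trace(query, camera): "region" (400x640 bool, what is visible of it).
- cams.pinpoint(query, camera): "position" ([x, y, z] in m, in world coordinates, good to about 4 mm: a listed point, or the origin of a listed thing).
The state is a dict: "time": time; "qpos": joint angles; "qd": joint speeds; "effort": joint torques, N m; "ee_pos": TCP position; "orientation": TCP orientation; "wrist_force": force on the tool from outside, world axes, zero at the start; "wrist_torque": the same for the moment, N m; "gripper_width": finger opening in m.
Only numpy, scipy, OpenCV 4.12 (cv2) and the standard library are available. Lean on these libraries where they do the work, as an engineer would, in place of code of your own. Each camera call takes 0.05 s, during which the arm holds its last target.

## Working session

There is one attempt and no reset: what is moved stays moved. The work goes in short steps, Python scripts to look and compute and a tool call to move; the robot and the scene stay as the last step left them, time stands still between calls to the robot, and variables do not carry over. Pictures are saved under pics/ and viewed, and the job is handed in when it is done.

Besides the shell and the picture viewer there is one more tool, called after "Emit:" as name([rows], argument=value, ...), one row to a line, values as JSON. arm_command: Moves the arm, as the interface text tells. Its arguments: {"type":"object","properties":{"steps":{"type":"array","items":{"type":"object","properties":{"fingers":{"type":"number"},"linear":{"type":"array","items":{"type":"number"}},"twist":{"type":"number"}}}},"squeeze":{"type":"number"}},"required":["steps"]}

```bash
mkdir -p pics; cat > h.py <<'E'
import numpy as np, cv2
from plant import readout, cams, ticket, manip
from scipy.spatial.transform import Rotation as R
def save(cam,name):
    im=cams.capture(cam); cv2.imwrite('pics/'+name,im[:,:,::-1]); return im
def Rt():
    s=readout.get_state(); q=s['orientation']; return R.from_quat([q[1],q[2],q[3],q[0]]).as_matrix()
def st():
    s=readout.get_state(); print('t',round(s['time'],2),'ee',np.round(s['ee_pos'],4),'F',np.round(s['wrist_force'],1),'w',round(s['gripper_width'],4)); 
    print('R',np.round(Rt(),3).tolist()); return s
def proj(cam,P):
    c=cams.camera_params(cam); T=np.linalg.inv(np.array(c['pose'])); p=T[:3,:3]@np.array(P)+T[:3,3]
    x,y=p[0]/p[2],p[1]/p[2]; k=1+c['k1']*(x*x+y*y); M=np.array(c['mtx']); return (M@[x*k,y*k,1])[:2]
def ray(cam,uv,z):
    c=cams.camera_params(cam); M=np.array(c['mtx']); d=np.linalg.inv(M)@[uv[0],uv[1],1]; xd=d[:2]; x=xd.copy()
    for _ in range(30): x=xd/(1+c['k1']*(x@x))
    T=np.array(c['pose']); v=T[:3,:3]@[x[0],x[1],1]; o=T[:3,3]; s=(z-o[2])/v[2]; return o+s*v
def loc(target):
    s=readout.get_state(); d=np.array(target)-s['ee_pos']; print('tool shift',np.round(Rt().T@d,4))
E
python3 - <<'E'
from h import *
s=st(); print(s['qpos'],manip.grip_depth)
for c in('scene','top'):
    save(c,c+'0.png'); p=cams.camera_params(c); print(c,np.round(p['mtx'],1).tolist(),p['k1'],np.round(p['pose'],3).tolist())
    for n in ['block','drawer_fin','punch','holder_mouth','gauge','tray','pot','pocket1','pocket2','pocket3','pin1a','pin2a','pin3a']:
        print(c,n,[(np.round(d['position'],4).tolist(),round(d['confidence'],2)) for d in cams.pinpoint(n,c)[:3]])
E
```

```text
t 0.0 ee [ 0.1568 -0.6303  0.2304] F [ 0.1 -0.8 -0.5] w 0.0855
R [[-0.97, -0.0, 0.241], [-0.241, 0.002, -0.97], [0.0, -1.0, -0.002]]
[ 1.22781112  0.33389619  0.0398632   1.46627354 -0.01342183  1.34329473
 -0.05849082] 0.0187
scene [[471.7, 0.0, 319.6], [0.0, 471.7, 201.4], [0.0, 0.0, 1.0]] 0.017545681295207245 [[-0.897, -0.208, 0.39, -0.051], [-0.442, 0.439, -0.782, 1.192], [-0.009, -0.874, -0.485, 0.834], [0.0, 0.0, 0.0, 1.0]]
scene block [([0.6395, -0.1545, -0.0004], 0.95), ([0.3716, -0.321, -0.0067], 0.2)]
scene drawer_fin [([0.4759, -0.1447, 0.0581], 0.78)]
scene punch [([0.5622, -0.2046, 0.0067], 0.22)]
scene holder_mouth [([0.4933, -0.3978, 0.0775], 0.83)]
scene gauge [([0.3823, -0.0139, -0.0014], 0.75), ([0.5094, 0.1131, -0.0001], 0.67)]
scene tray [([0.4488, 0.4167, 0.0017], 0.77), ([0.5109, 0.1149, -0.0001], 0.49)]
scene pot [([0.4573, 0.2475, -0.0053], 0.68)]
scene pocket1 [([0.5688, -0.152, 0.0062], 0.95), ([0.5642, -0.2059, 0.0088], 0.64), ([0.5665, -0.0994, 0.008], 0.62)]
scene pocket2 [([0.5688, -0.152, 0.0062], 0.95), ([0.5642, -0.2059, 0.0088], 0.64), ([0.5665, -0.0
[... 604 characters left out ...]
_mouth [([0.4961, -0.3958, 0.0764], 0.92)]
top gauge [([0.5119, 0.1146, -0.0053], 0.68), ([0.6043, 0.1829, -0.0002], 0.32)]
top tray [([0.3811, -0.0138, 0.0026], 0.64), ([0.4538, 0.415, -0.0018], 0.56)]
top pot [([0.46, 0.2493, 0.0052], 0.71)]
top pocket1 [([0.5616, -0.2006, 0.0075], 0.96), ([0.5642, -0.098, 0.0091], 0.86), ([0.5662, -0.1517, 0.0093], 0.62)]
top pocket2 [([0.5616, -0.2006, 0.0075], 0.96), ([0.5642, -0.098, 0.0091], 0.86), ([0.5662, -0.1517, 0.0093], 0.62)]
top pocket3 [([0.5616, -0.2006, 0.0075], 0.96), ([0.5642, -0.098, 0.0091], 0.86), ([0.5662, -0.1517, 0.0093], 0.62)]
top pin1a []
top pin2a []
top pin3a [([0.5677, -0.0997, 0.0077], 0.42), ([0.636, -0.2098, 0.0885], 0.36)]
```

View pics/scene0.png

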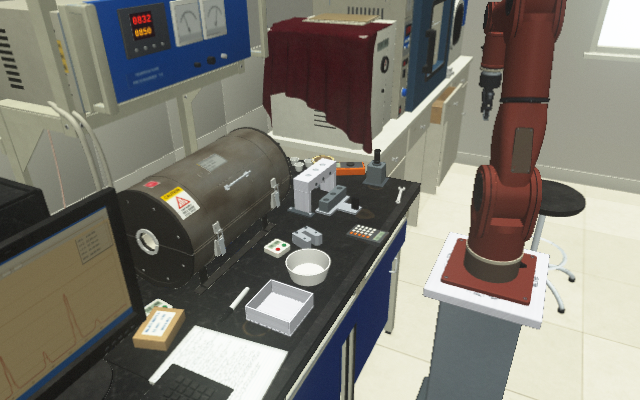

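View pics/top0.png

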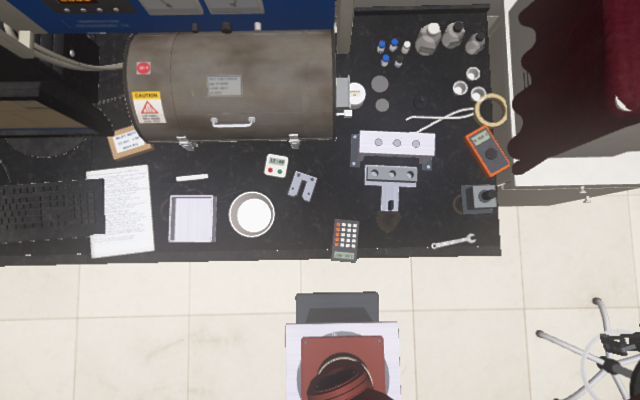

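```bash
python3 - <<'E'
from h import *
im=cv2.imread('pics/top0.png'); cv2.imwrite('pics/top0a.png',cv2.resize(im[120:260,340:500],None,fx=5,fy=4.2857*5/4.2857*0.85,interpolation=cv2.INTER_CUBIC)[:600])
cv2.imwrite('pics/top0b.png',cv2.resize(im[145:245,160:320],None,fx=5,fy=5,interpolation=cv2.INTER_CUBIC))
im=cv2.imread('pics/scene0.png'); cv2.imwrite('pics/sc0a.png',cv2.resize(im[140:240,270:420],None,fx=5,fy=5,interpolation=cv2.INTER_CUBIC))
E
```

```text
(no output)
```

View pics/top0a.png

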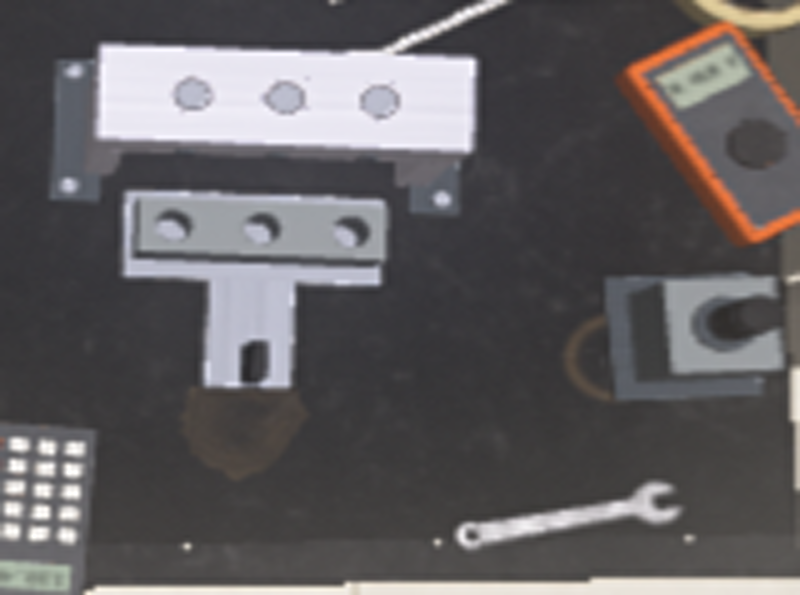

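View pics/top0b.png

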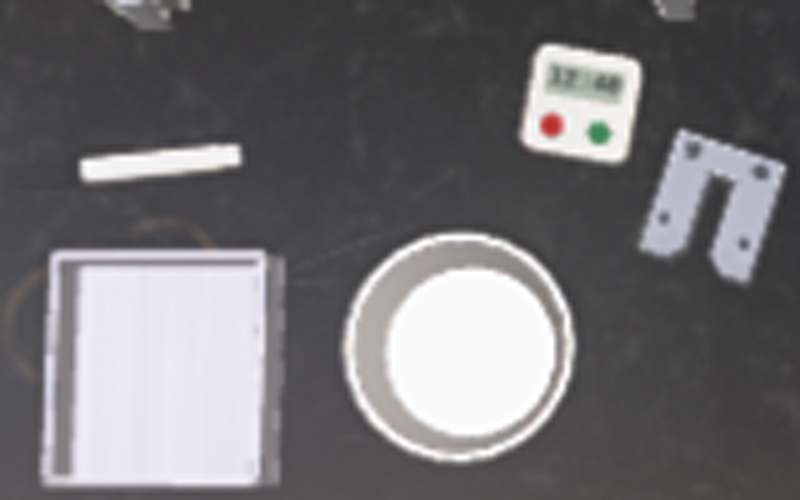

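View pics/sc0a.png

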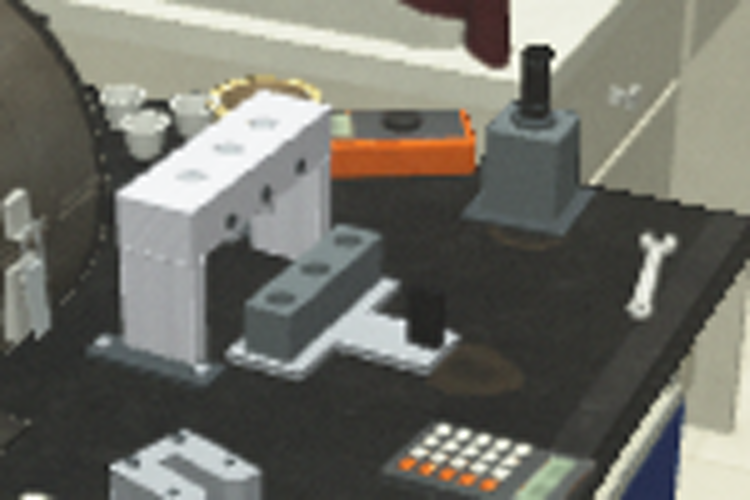

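```bash
cat > fit.py <<'E'
from h import *
from scipy.optimize import least_squares
def fit(corr,x0):
    # corr: list (cam, local xyz, uv)
    def res(p):
        c,s=np.cos(p[2]),np.sin(p[2]); r=[]
        for cam,l,uv in corr:
            P=[p[0]+c*l[0]-s*l[1],p[1]+s*l[0]+c*l[1],l[2]]; r+=list(proj(cam,P)-np.array(uv))
        return np.array(r)
    o=least_squares(res,x0,loss='soft_l1'); return o.x,res(o.x).reshape(-1,2)
E
python3 - <<'E'
from fit import *
A=lambda x,y:((x+.5)/5-.5+340,(y+.5)/4.25-.5+120)
B=lambda x,y:((x+.5)/5-.5+160,(y+.5)/5-.5+145)
S=lambda x,y:((x+.5)/5-.5+270,(y+.5)/5-.5+140)
blk_t=[('top',(0,.05,.126),A(193,94)),('top',(0,0,.126),A(286,97)),('top',(0,-.05,.126),A(380,101)),('top',(.03,.1,.126),A(100,44)),('top',(.03,-.1,.126),A(477,58)),('top',(-.03,-.1,.126),A(474,152)),('top',(-.03,.1,.126),A(95,140))]
blk_s=[('scene',(0,.05,.126),S(193,176)),('scene',(0,0,.126),S(229,149)),('scene',(0,-.05,.126),S(264,123)),('scene',(.03,.1,.126),S(118,193)),('scene',(-.03,.1,.126),S(196,213)),('scene',(-.03,-.1,.126),S(331,105)),('scene',(.03,-.1,.126),S(255,94))]
for n,c in(('t',blk_t),('s',blk_s),('both',blk_t+blk_s)):
    p,r=fit(c,[.637,-.155,0]); print('block',n,np.round(p,4),np.abs(r).max(0).round(2),r.round(1).tolist() if n=='both' else '')
# gauge: throat at x=0, lead-in -8; extents y +-.032 ; x from -.008 to ? 
g_t=[('top',(0,.008,.036),B(692,237)),('top',(0,-.008,.036),B(712,262)),('top',(.045,.008,.036),B(707,176)),('top',(.045,-.008,.036),B(737,184)),('top',(-.008,.032,.036),B(640,250)),('top',(-.008,-.032,.036),B(749,283)),('top',(-.008,.016,.036),B(665,257)),('top',(-.008,-.016,.036),B(722,277))]
p,r=fit(g_t,[.51,.114,.2]); print('gauge',np.round(p,4),r.round(1).tolist())
d_t=[('top',(0,.05,.048),A(172,227)),('top',(0,0,.048),A(262,229)),('top',(0,-.05,.048),A(352,233)),('top',(.018,.07,.048),A(134,197)),('top',(.018,-.07,.048),A(386,202)),('top',(-.018,-.07,.048),A(381,262)),('top',(-.018,.07,.048),A(135,252))]
d_s=[('scene',(0,.05,.048),S(280,299)),('scene',(0,0,.048),S(316,269)),('scene',(0,-.05,.048),S(349,240)),('scene',(.018,.07,.048),S(245,303)),('scene',(-.018,-.07,.048),S(382,240)),('scene',(-.018,.07,.048),S(291,318))]
for n,c in(('t',d_t),('s',d_s),('both',d_t+d_s)):
    p,r=fit(c,[.565,-.15,0]); print('drawer pockets row',n,np.round(p,4),np.abs(r).max(0).round(2))
# holder top
c=[('top',(.03,.03,.075),A(662,282)),('top',(.03,-.03,.075),A(781,277)),('top',(-.03,.03,.075),A(671,376)),('top',(-.03,-.03,.075),A(785,369))]
p,r=fit(c,[.495,-.397,0]); print('holder',np.round(p,4),r.round(1).tolist())
c=[('scene',(.03,.03,.075),S(487,132)),('scene',(-.03,.03,.075),S(572,147)),('scene',(-.03,-.03,.075),S(580,111))]
p,r=fit(c,[.495,-.397,0]); print('holder s',np.round(p,4),r.round(1).tolist())
t=[('top',(.065,.06,.045),B(52,251)),('top',(.065,-.06,.045),B(266,251)),('top',(-.065,.06,.045),B(43,486)),('top',(-.065,-.06,.045),B(264,484))]
p,r=fit(t,[.45,.416,0]); print('tray',np.round(p,4),r.round(1).tolist())
print('pot',ray('top',B(461,347),.048))
print('fin', ray('top',A(255,350),.056), 'punch top',ray('top',A(765,312),.136),ray('scene',S(540,50),.136))
E
```

```text
block t [ 0.6366 -0.1566 -0.0627] [0.38 0.42] 
block s [ 0.635  -0.1522 -0.0383] [0.63 0.83] 
block both [ 0.6365 -0.1562 -0.0562] [1.22 1.25] [[-0.2, 0.3], [-0.1, 0.3], [-0.1, -0.0], [-0.0, 0.4], [-0.6, -0.3], [-0.3, -0.3], [0.3, -0.1], [0.0, -0.6], [0.0, -0.6], [-0.1, -0.6], [-0.1, -0.2], [-0.5, -0.4], [0.3, -0.3], [1.2, -1.3]]
gauge [ 0.5105  0.1106 -0.3268] [[-1.3, 2.5], [0.0, -0.8], [0.6, -0.3], [-0.1, -0.2], [0.1, 0.0], [-0.1, 0.2], [0.5, 0.3], [-0.1, -0.3]]
drawer pockets row t [ 0.5661 -0.151  -0.0584] [0.62 0.99]
drawer pockets row s [ 0.5645 -0.1472 -0.0635] [0.27 0.93]
drawer pockets row both [ 0.566  -0.1505 -0.0598] [0.74 1.41]
holder [ 0.4936 -0.3985  0.0272] [[0.6, -0.0], [-1.3, 0.1], [0.6, -0.4], [-0.2, 0.3]]
holder s [ 0.4907 -0.3909  0.1824] [[0.6, 0.6], [-0.8, -0.7], [0.1, 0.1]]
tray [ 0.4514  0.4135 -0.0124] [[-0.0, 0.3], [0.1, -0.0], [0.3, -0.2], [-0.5, -0.1]]
pot [0.45924142 0.24327574 0.048     ]
fin [ 0.48475941 -0.14418121  0.056     ] punch top [ 0.49534985 -0.39947224  0.136     ] [ 0.49034351 -0.39057929  0.136     ]
```

Emit:
arm_command([
  {"twist":8.6,"linear":[0,-0.03,0],"fingers":1},
  {"twist":8.6,"linear":[0,-0.03,0],"fingers":1},
  {"linear":[0,0,0],"fingers":1},
])

```text
$.steps[2]: bad value
```

```bash
cat >> h.py <<'E'
BY=-0.0575; B0=np.array([.636,-.1555,0])
def blk(x,y,z): c,s=np.cos(BY),np.sin(BY); return B0+[c*x-s*y,s*x+c*y,z]
E
python3 - <<'E'
from h import *
st(); print(blk(-.159,0,.15),'fin'); loc([.478,-.146,.15])
E
```

```text
t 1.4 ee [ 0.1569 -0.6308  0.2313] F [-0.8 -0.3 -0.1] w 0.0854
R [[-0.97, 0.0, 0.241], [-0.241, -0.0, -0.97], [-0.0, -1.0, 0.0]]
[ 0.47726277 -0.14636254  0.15      ] fin
tool shift [-0.4286  0.0813 -0.3929]
```

Emit:
arm_command([
  {"twist":8.6,"linear":[0,-0.03,0],"fingers":1},
  {"twist":8.6,"linear":[0,-0.03,0],"fingers":1},
  {"linear":[0,0,0],"twist":0,"fingers":1},
])

```text
time: 1.78
ee_pos: [0.1572, -0.6318, 0.2942]
orientation: [0.02, -0.021, -0.705, 0.708]
wrist_force: [0.1, -0.8, 0.2]
gripper_width: 0.085
```

```bash
python3 - <<'E'
from h import *
st(); print(blk(-.159,0,.15),'fin'); loc([.478,-.146,.15])
E
```

```text
t 1.77 ee [ 0.1572 -0.6318  0.2942] F [ 0.1 -0.8  0.2] w 0.085
R [[-0.998, 0.001, -0.058], [0.058, -0.004, -0.998], [-0.002, -1.0, 0.004]]
[ 0.47726277 -0.14636254  0.15      ] fin
tool shift [-0.292   0.1425 -0.5041]
```

Emit:
arm_command([
  {"linear":[-0.029,0,-0.0504],"twist":0,"fingers":0.2},
  {"linear":[-0.029,0,-0.0504],"twist":0,"fingers":0.2},
  {"linear":[-0.029,0,-0.0504],"twist":0,"fingers":0.2},
  {"linear":[-0.029,0,-0.0504],"twist":0,"fingers":0.2},
  {"linear":[-0.029,0,-0.0504],"twist":0,"fingers":0.2},
  {"linear":[-0.029,0,-0.0504],"twist":0,"fingers":0.2},
  {"linear":[-0.029,0,-0.0504],"twist":0,"fingers":0.2},
  {"linear":[-0.029,0,-0.0504],"twist":0,"fingers":0.2},
  {"linear":[-0.029,0,-0.0504],"twist":0,"fingers":0.2},
  {"linear":[-0.029,0,-0.0504],"twist":0,"fingers":0.2},
])

```text
time: 3.02
ee_pos: [0.4753, -0.1422, 0.2907]
orientation: [0.02, -0.019, -0.707, 0.707]
wrist_force: [0.3, 0.0, -0.4]
gripper_width: 0.0512
```

```bash
python3 - <<'E'
from h import *
st(); loc([.4775,-.146,.1])
E
```

```text
t 3.02 ee [ 0.4753 -0.1422  0.2907] F [ 0.3  0.  -0.4] w 0.0512
R [[-0.998, -0.0, -0.055], [0.055, -0.0, -0.998], [0.0, -1.0, 0.0]]
tool shift [-0.0025  0.1907  0.0036]
```

Emit:
arm_command([
  {"linear":[-0.002,0.05,0.003],"twist":0,"fingers":0.2},
  {"linear":[0,0.05,0],"twist":0,"fingers":0.2},
  {"linear":[0,0.05,0],"twist":0,"fingers":0.2},
  {"linear":[0,0.05,0],"twist":0,"fingers":0.2},
  {"linear":[0,0,0],"twist":0,"fingers":0.2},
])

```text
time: 3.65
ee_pos: [0.4735, -0.1461, 0.0878]
orientation: [-0.022, 0.017, 0.708, -0.706]
wrist_force: [0.4, -0.1, 1.0]
gripper_width: 0.0511
```

```bash
python3 - <<'E'
from h import *
st(); loc([.4775,-.146,.028]); im=save('top','t1.png'); cv2.imwrite('pics/t1a.png',cv2.resize(im[120:260,340:500,::-1],None,fx=4,fy=4))
E
```

```text
t 3.65 ee [ 0.4735 -0.1461  0.0878] F [ 0.4 -0.1  1. ] w 0.0511
R [[-0.998, -0.007, -0.055], [0.055, 0.003, -0.998], [0.007, -1.0, -0.002]]
tool shift [-0.0044  0.0598 -0.0002]
```

View pics/t1a.png

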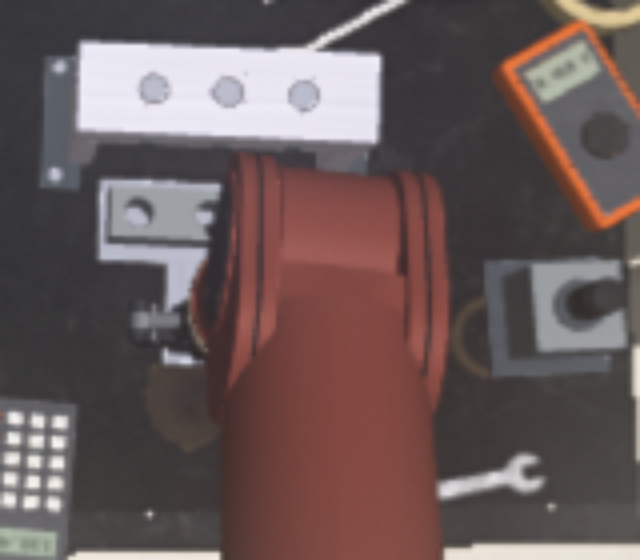

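Emit:
arm_command([
  {"linear":[-0.003,0.03,0],"twist":0,"fingers":0.2},
  {"linear":[0,0.029,0],"twist":0,"fingers":0.2},
  {"linear":[0,0,0],"twist":0,"fingers":-1},
  {"linear":[0,0,0],"twist":0,"fingers":-1},
  {"linear":[0,0,0],"twist":0,"fingers":-1},
  {"linear":[0,0,0],"twist":0,"fingers":-1},
], squeeze=40)

```text
time: 4.45
ee_pos: [0.4814, -0.146, 0.0347]
orientation: [-0.019, 0.021, 0.707, -0.707]
wrist_force: [-0.6, 6.4, 4.8]
gripper_width: 0.0092
```

```bash
python3 - <<'E'
from h import *
st(); loc([.4775,-.146,.028]); print(B0, blk(-.088,0,.028)); loc(blk(-.088,0,.028))
E
```

```text
t 4.45 ee [ 0.4814 -0.146   0.0347] F [-0.6  6.4  4.8] w 0.0092
R [[-0.998, 0.003, -0.056], [0.056, 0.001, -0.998], [-0.003, -1.0, -0.001]]
tool shift [0.0039 0.0067 0.0002]
[ 0.636  -0.1555  0.    ] [ 0.54814543 -0.15044279  0.028     ]
tool shift [-0.0669  0.0069  0.0007]
```

Emit:
arm_command([
  {"linear":[-0.013,0,0],"twist":0,"fingers":-1},
  {"linear":[-0.013,0,0],"twist":0,"fingers":-1},
  {"linear":[-0.013,0,0],"twist":0,"fingers":-1},
  {"linear":[-0.013,0,0],"twist":0,"fingers":-1},
  {"linear":[-0.01,0,0],"twist":0,"fingers":-1},
  {"linear":[0,0,0],"twist":0,"fingers":-1},
])

```text
time: 5.2
ee_pos: [0.5443, -0.15, 0.0347]
orientation: [-0.018, 0.021, 0.707, -0.707]
wrist_force: [3.7, 4.4, 6.1]
gripper_width: 0.0085
```

```bash
python3 - <<'E'
from h import *
st();  loc(blk(-.088,0,.028))
E
```

```text
t 5.2 ee [ 0.5443 -0.15    0.0347] F [3.7 4.4 6.1] w 0.0085
R [[-0.998, 0.005, -0.056], [0.056, 0.0, -0.998], [-0.005, -1.0, -0.0]]
tool shift [-0.0038  0.0068  0.0002]
```

Emit:
arm_command([
  {"linear":[-0.004,0,0],"twist":0,"fingers":-1},
  {"linear":[-0.003,0,0],"twist":0,"fingers":-1},
  {"linear":[-0.003,0,0],"twist":0,"fingers":-1},
  {"linear":[0,0,0],"twist":0,"fingers":-1},
])

```text
time: 5.7
ee_pos: [0.5516, -0.1505, 0.0347]
orientation: [-0.02, 0.02, 0.707, -0.707]
wrist_force: [-9.3, 6.0, 14.7]
gripper_width: 0.0089
```

Emit:
arm_command([
  {"linear":[-0.004,0,0],"twist":0,"fingers":-1},
  {"linear":[0,0,0],"twist":0,"fingers":-1},
])

```text
time: 5.95
ee_pos: [0.5517, -0.1506, 0.0345]
orientation: [-0.023, 0.017, 0.707, -0.707]
wrist_force: [-26.4, 8.2, 32.8]
gripper_width: 0.0093
```

Emit:
arm_command([
  {"linear":[0.005,0,0],"twist":0,"fingers":-1},
  {"linear":[0,0,0],"twist":0,"fingers":0.2},
  {"linear":[0,0,0],"twist":0,"fingers":0.2},
  {"linear":[0,0,0],"twist":0,"fingers":0.2},
  {"linear":[0,-0.05,0],"twist":0,"fingers":0.2},
  {"linear":[0,-0.06,0],"twist":0,"fingers":0.2},
  {"linear":[0,-0.06,0],"twist":0,"fingers":0.2},
  {"linear":[0,0,0],"twist":0,"fingers":0.2},
])

```text
time: 6.95
ee_pos: [0.5533, -0.1517, 0.2077]
orientation: [0.017, -0.023, -0.706, 0.708]
wrist_force: [-0.2, -0.1, -1.0]
gripper_width: 0.0514
```

```bash
python3 - <<'E'
from h import *
st();  loc([.494,-.398,.28]); im=save('scene','s2.png'); cv2.imwrite('pics/s2a.png',cv2.resize(im[120:240,270:430,::-1],None,fx=5,fy=5))
print([(d['position'],d['confidence']) for d in cams.pinpoint('drawer_fin','scene')])
print([(d['position'],d['confidence']) for d in cams.pinpoint('holder_mouth','scene')])
print([(d['position'],d['confidence']) for d in cams.find_in('punch','scene')])
save('top','t2.png')
print([(d['position'],d['confidence']) for d in cams.pinpoint('drawer_fin','top')])
E
```

```text
t 6.95 ee [ 0.5533 -0.1517  0.2077] F [-0.2 -0.1 -1. ] w 0.0514
R [[-0.998, 0.008, -0.057], [0.057, -0.003, -0.998], [-0.008, -1.0, 0.002]]
tool shift [ 0.0447 -0.0722  0.2494]
[([0.5448, -0.1507, 0.0591], 0.77)]
[([0.4938, -0.3995, 0.0794], 0.86)]
[([0.4538, 0.4122, 0.0156], 0.7), ([0.5327, 0.1108, 0.0292], 0.27)]
[([0.5488, -0.1533, 0.0558], 0.55)]
```

View pics/s2a.png

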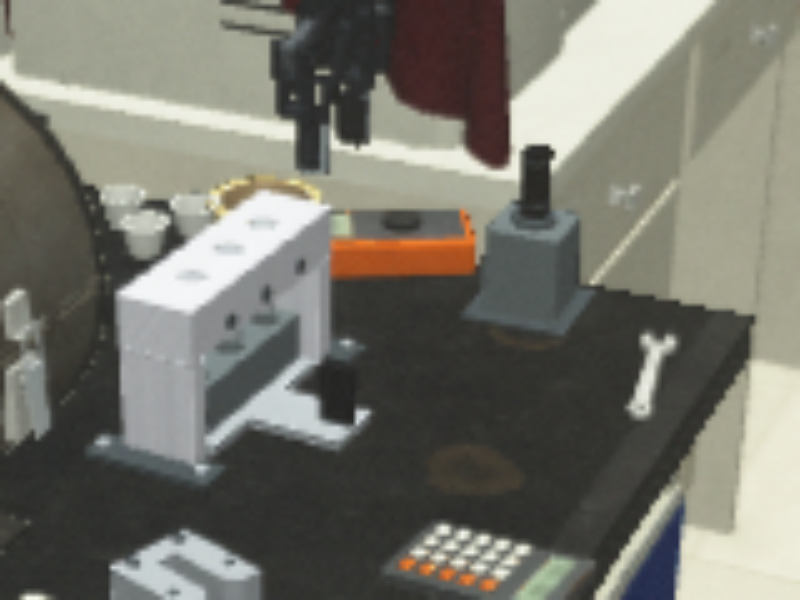

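View pics/t2.png

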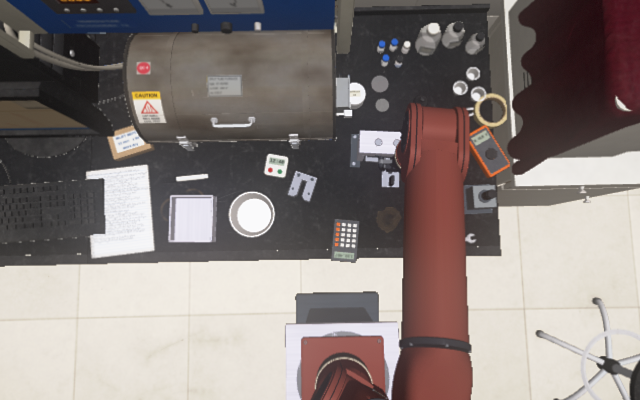

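```bash
python3 - <<'E'
from h import *
for z in (0,.05,.1,.15,.2,.3): print(z, ray('top',(508,188),z).round(3), ray('scene',(381,154),z).round(3))
im=cv2.imread('pics/top0.png'); cv2.imwrite('pics/t0c.png',cv2.resize(im[80:260,440:600],None,fx=4,fy=3.3))
E
```

```text
0 [ 0.524 -0.493  0.   ] [ 0.565 -0.658  0.   ]
0.05 [ 0.518 -0.474  0.05 ] [ 0.528 -0.547  0.05 ]
0.1 [ 0.512 -0.454  0.1  ] [ 0.491 -0.436  0.1  ]
0.15 [ 0.506 -0.435  0.15 ] [ 0.454 -0.325  0.15 ]
0.2 [ 0.5   -0.415  0.2  ] [ 0.417 -0.214  0.2  ]
0.3 [ 0.488 -0.376  0.3  ] [0.343 0.007 0.3  ]
```

View pics/t0c.png

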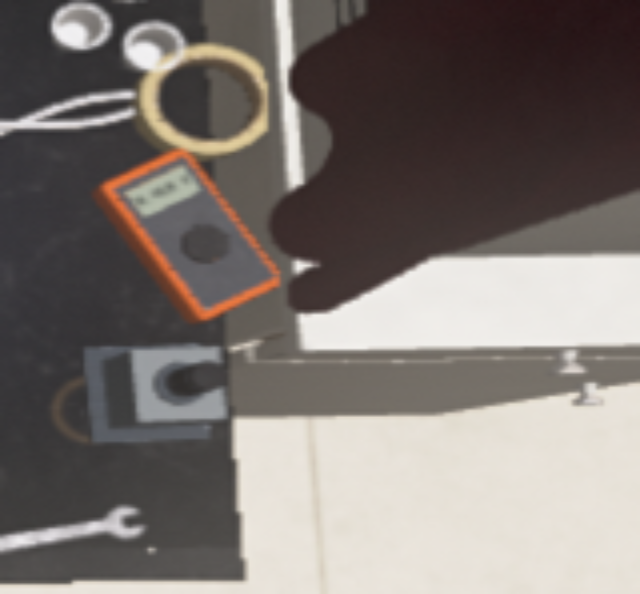

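Emit:
arm_command([
  {"linear":[0.009,-0.005,0.05],"twist":0,"fingers":0.1},
  {"linear":[0.009,-0.005,0.05],"twist":0,"fingers":0.1},
  {"linear":[0.009,0,0.05],"twist":0,"fingers":0.1},
  {"linear":[0.009,0,0.05],"twist":0,"fingers":0.1},
  {"linear":[0.009,0,0.05],"twist":0,"fingers":0.1},
  {"linear":[0,0,0],"twist":0,"fingers":0.1},
])

```text
time: 8.0
ee_pos: [0.4883, -0.403, 0.2104]
orientation: [0.024, -0.021, -0.707, 0.707]
wrist_force: [0.8, -0.2, -1.0]
gripper_width: 0.0467
```

```bash
python3 - <<'E'
from h import *
st();  loc([.4943,-.398,.091]); im=save('scene','s3.png'); cv2.imwrite('pics/s3a.png',cv2.resize(im[90:200,300:440,::-1],None,fx=5,fy=5))
E
```

```text
t 8.0 ee [ 0.4883 -0.403   0.2104] F [ 0.8 -0.2 -1. ] w 0.0467
R [[-0.998, -0.003, -0.064], [0.064, -0.0, -0.998], [0.003, -1.0, 0.0]]
tool shift [-0.006   0.1194 -0.0054]
```

View pics/s3a.png

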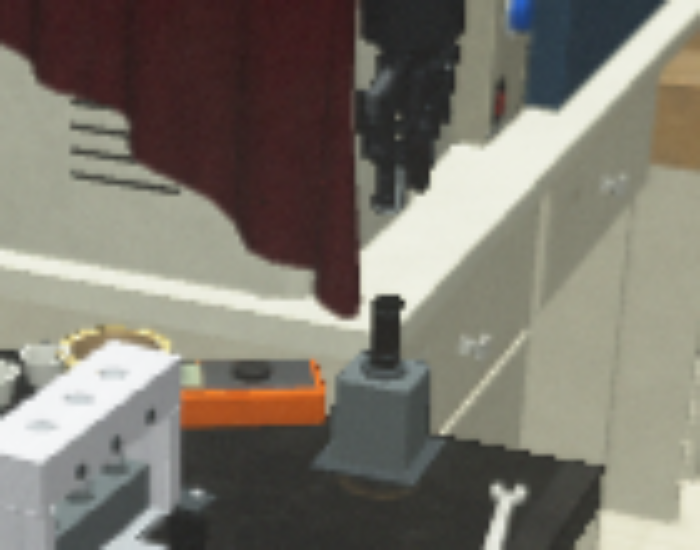

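Emit:
arm_command([
  {"linear":[-0.006,0,-0.005],"twist":0,"fingers":0.1},
  {"linear":[0,0.03,0],"twist":0,"fingers":0.1},
  {"linear":[0,0,0],"twist":0,"fingers":0.1},
])

```text
time: 8.43
ee_pos: [0.4978, -0.3908, 0.1801]
orientation: [-0.02, 0.018, 0.708, -0.706]
wrist_force: [0.1, -0.3, 0.4]
gripper_width: 0.0469
```

```bash
python3 - <<'E'
from h import *
st();  loc([.4943,-.398,.091]); im=save('scene','s3.png'); cv2.imwrite('pics/s3b.png',cv2.resize(im[90:200,300:440,::-1],None,fx=5,fy=5))
E
```

```text
t 8.43 ee [ 0.4978 -0.3908  0.1801] F [ 0.1 -0.3  0.4] w 0.0469
R [[-0.999, -0.003, -0.053], [0.053, 0.003, -0.999], [0.003, -1.0, -0.003]]
tool shift [0.0028 0.0891 0.0076]
```

View pics/s3b.png

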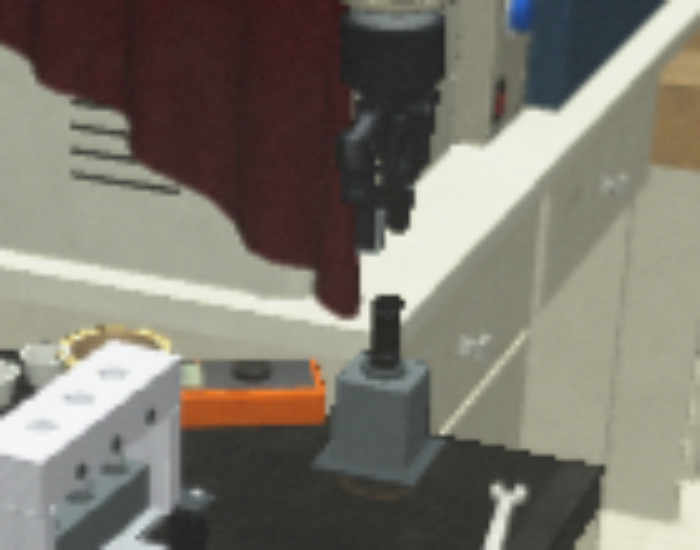

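Emit:
arm_command([
  {"linear":[0,0,0],"twist":0,"fingers":0.1},
  {"linear":[0,0,0],"twist":0,"fingers":0.1},
])

```text
time: 8.72
ee_pos: [0.4984, -0.3936, 0.1835]
orientation: [0.019, -0.02, -0.707, 0.707]
wrist_force: [0.1, -0.1, -0.2]
gripper_width: 0.047
```

Emit:
arm_command([
  {"linear":[0,0,0],"twist":0,"fingers":0.1},
])

```text
time: 8.85
ee_pos: [0.498, -0.3937, 0.183]
orientation: [0.02, -0.02, -0.707, 0.707]
wrist_force: [-0.1, 0.6, 1.1]
gripper_width: 0.0472
```

```bash
python3 - <<'E'
from h import *
st();  loc([.4943,-.398,.091])
E
```

```text
t 8.85 ee [ 0.498  -0.3937  0.183 ] F [-0.1  0.6  1.1] w 0.0472
R [[-0.998, 0.001, -0.057], [0.057, -0.0, -0.998], [-0.001, -1.0, 0.0]]
tool shift [0.0035 0.092  0.0044]
```

Emit:
arm_command([
  {"linear":[0.0035,0.02,0.0044],"twist":0,"fingers":0.1},
  {"linear":[0,0.02,0],"twist":0,"fingers":0.1},
  {"linear":[0,0,0],"twist":0,"fingers":0.1},
  {"linear":[0,0,0],"twist":0,"fingers":0.1},
  {"linear":[0,0,0],"twist":0,"fingers":0.1},
])

```text
time: 9.48
ee_pos: [0.4945, -0.3979, 0.143]
orientation: [0.02, -0.02, -0.707, 0.707]
wrist_force: [-0.3, 0.6, 1.0]
gripper_width: 0.0468
```

```bash
python3 - <<'E'
from h import *
st();  loc([.4943,-.398,.091]); im=save('scene','s3.png'); cv2.imwrite('pics/s3c.png',cv2.resize(im[90:200,300:440,::-1],None,fx=5,fy=5))
E
```

```text
t 9.47 ee [ 0.4945 -0.3979  0.143 ] F [-0.3  0.6  1. ] w 0.0468
R [[-0.998, 0.001, -0.056], [0.056, -0.0, -0.998], [-0.001, -1.0, 0.0]]
tool shift [0.0003 0.052  0.0001]
```

View pics/s3c.png

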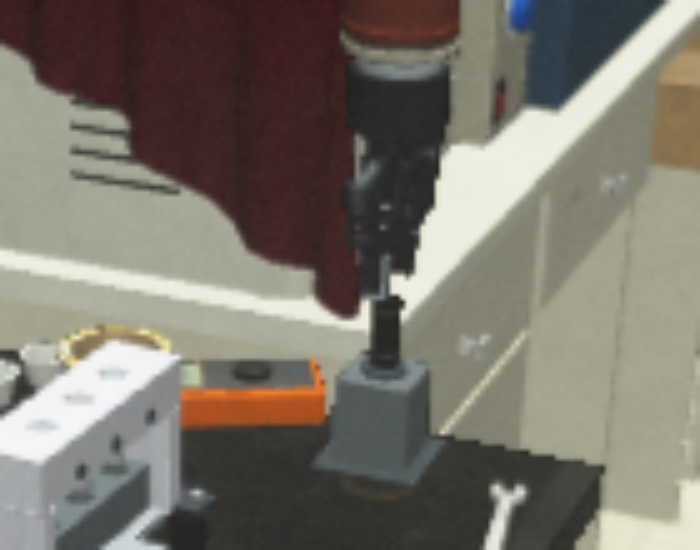

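Emit:
arm_command([
  {"linear":[0,0.025,0],"twist":0,"fingers":0.1},
  {"linear":[0,0.026,0],"twist":0,"fingers":0.1},
  {"linear":[0,0,0],"twist":0,"fingers":0.1},
  {"linear":[0,0,0],"twist":0,"fingers":0.1},
  {"linear":[0,0,0],"twist":0,"fingers":-1},
  {"linear":[0,0,0],"twist":0,"fingers":-1},
  {"linear":[0,0,0],"twist":0,"fingers":-1},
  {"linear":[0,0,0],"twist":0,"fingers":-1},
], squeeze=80)

```text
time: 10.52
ee_pos: [0.4948, -0.3983, 0.0929]
orientation: [0.019, -0.021, -0.706, 0.707]
wrist_force: [-0.6, 0.2, 6.9]
gripper_width: 0.0223
```

```bash
python3 - <<'E'
from h import *
st();  loc([.4943,-.398,.091])
E
```

```text
t 10.53 ee [ 0.4948 -0.3983  0.0929] F [-0.6  0.2  6.9] w 0.0223
R [[-0.998, 0.002, -0.056], [0.056, -0.001, -0.998], [-0.002, -1.0, 0.001]]
tool shift [ 0.0005  0.0019 -0.0003]
```

Emit:
arm_command([
  {"linear":[0,-0.03,0],"twist":0,"fingers":-1},
  {"linear":[0,-0.04,0],"twist":0,"fingers":-1},
  {"linear":[0,-0.04,0],"twist":0,"fingers":-1},
  {"linear":[0,-0.04,0],"twist":0,"fingers":-1},
  {"linear":[0,0,0],"twist":0,"fingers":-1},
  {"linear":[0,0,0],"twist":0,"fingers":-1},
  {"linear":[0,0,0],"twist":0,"fingers":-1},
])

```text
time: 11.4
ee_pos: [0.4935, -0.3974, 0.2398]
orientation: [-0.021, 0.019, 0.707, -0.706]
wrist_force: [0.5, 0.1, -0.6]
gripper_width: 0.0222
```

```bash
python3 - <<'E'
from h import *
st();  P=blk(0,-.05,.245); print(P); loc(P);  im=save('scene','s4.png'); cv2.imwrite('pics/s4a.png',cv2.resize(im[60:200,300:440,::-1],None,fx=4,fy=4))
E
```

```text
t 11.4 ee [ 0.4935 -0.3974  0.2398] F [ 0.5  0.1 -0.6] w 0.0222
R [[-0.998, -0.002, -0.056], [0.056, 0.002, -0.998], [0.002, -1.0, -0.001]]
[ 0.63312658 -0.20541737  0.245     ]
tool shift [-0.1286 -0.0052 -0.1996]
```

View pics/s4a.png

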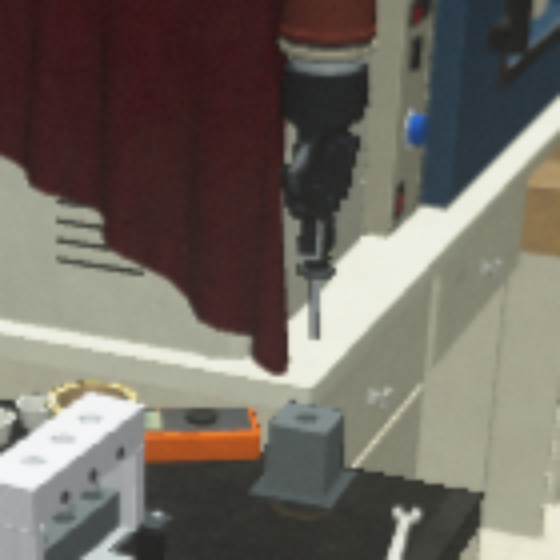

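Emit:
arm_command([
  {"linear":[-0.0258,0,-0.04],"twist":0,"fingers":-1},
  {"linear":[-0.0258,0,-0.04],"twist":0,"fingers":-1},
  {"linear":[-0.0258,0,-0.04],"twist":0,"fingers":-1},
  {"linear":[-0.0258,0,-0.04],"twist":0,"fingers":-1},
  {"linear":[-0.0258,0,-0.04],"twist":0,"fingers":-1},
  {"linear":[0,0,0],"twist":0,"fingers":-1},
  {"linear":[0,0,0],"twist":0,"fingers":-1},
  {"linear":[0,0,0],"twist":0,"fingers":-1},
])

```text
time: 12.45
ee_pos: [0.6333, -0.2071, 0.241]
orientation: [0.021, -0.02, -0.707, 0.707]
wrist_force: [-0.5, 0.4, -2.0]
gripper_width: 0.0221
```

```bash
python3 - <<'E'
from h import *
st();  P=blk(0,-.05,.215); loc(P);  im=save('scene','s5.png'); cv2.imwrite('pics/s5a.png',cv2.resize(im[90:200,270:380,::-1],None,fx=5,fy=5))
E
```

```text
t 12.45 ee [ 0.6333 -0.2071  0.241 ] F [-0.5  0.4 -2. ] w 0.0221
R [[-0.998, -0.001, -0.059], [0.059, -0.001, -0.998], [0.001, -1.0, 0.001]]
tool shift [ 0.0003  0.026  -0.0017]
```

View pics/s5a.png

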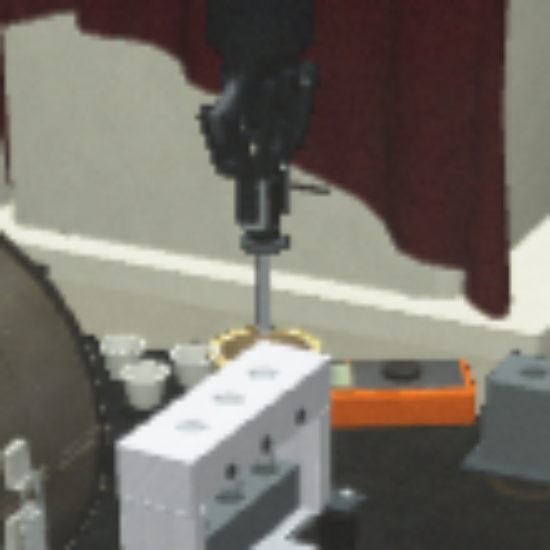

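Emit:
arm_command([
  {"linear":[0,0.012,-0.0015],"twist":0,"fingers":-1},
  {"linear":[0,0.012,0],"twist":0,"fingers":-1},
  {"linear":[0,0.004,0],"twist":0,"fingers":-1},
  {"linear":[0,0,0],"twist":0,"fingers":-1},
  {"linear":[0,0,0],"twist":0,"fingers":-1},
])

```text
time: 13.12
ee_pos: [0.6344, -0.2039, 0.2137]
orientation: [0.02, -0.02, -0.707, 0.707]
wrist_force: [-0.4, 0.1, -1.4]
gripper_width: 0.0223
```

```bash
python3 - <<'E'
from h import *
st();  P=blk(0,-.05,.177); loc(P);  im=save('scene','s5.png'); cv2.imwrite('pics/s5b.png',cv2.resize(im[120:200,270:350,::-1],None,fx=7,fy=7))
E
```

```text
t 13.12 ee [ 0.6344 -0.2039  0.2137] F [-0.4  0.1 -1.4] w 0.0223
R [[-0.998, 0.001, -0.056], [0.056, -0.0, -0.998], [-0.001, -1.0, 0.0]]
tool shift [0.0012 0.0367 0.0016]
```

View pics/s5b.png

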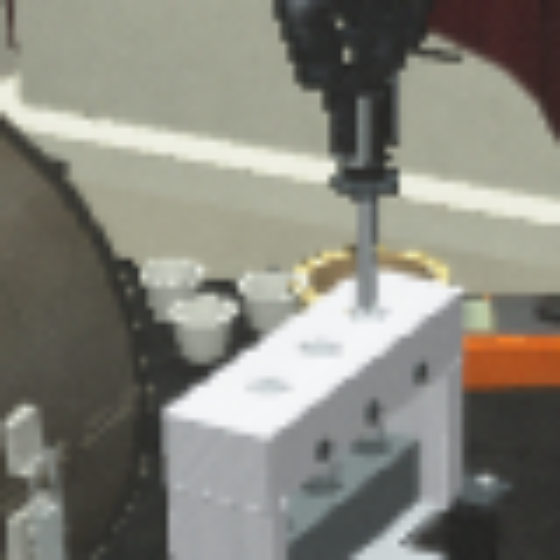

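Emit:
arm_command([
  {"linear":[0.001,0.003,0.001],"twist":0,"fingers":-1},
  {"linear":[0,0.004,0],"twist":0,"fingers":-1},
  {"linear":[0,0.004,0],"twist":0,"fingers":-1},
  {"linear":[0,0.004,0],"twist":0,"fingers":-1},
  {"linear":[0,0,0],"twist":0,"fingers":-1},
])

```text
time: 13.8
ee_pos: [0.6328, -0.2047, 0.1974]
orientation: [-0.02, 0.019, 0.707, -0.707]
wrist_force: [-0.2, -0.3, -1.2]
gripper_width: 0.0227
```

Emit:
arm_command([
  {"linear":[0,0.005,0],"twist":0,"fingers":-1},
  {"linear":[0,0.005,0],"twist":0,"fingers":-1},
  {"linear":[0,0.005,0],"twist":0,"fingers":-1},
  {"linear":[0,0.005,0],"twist":0,"fingers":-1},
  {"linear":[0,0,0],"twist":0,"fingers":-1},
])

```text
time: 14.42
ee_pos: [0.6326, -0.2048, 0.1772]
orientation: [-0.021, 0.019, 0.707, -0.707]
wrist_force: [-0.4, 0.7, -1.2]
gripper_width: 0.0224
```

Emit:
arm_command([
  {"linear":[0,0.005,0],"twist":0,"fingers":-1},
  {"linear":[0,0.003,0],"twist":0,"fingers":-1},
  {"linear":[0,0,0],"twist":0,"fingers":-1},
])

```text
time: 14.8
ee_pos: [0.633, -0.2048, 0.1699]
orientation: [-0.02, 0.02, 0.707, -0.707]
wrist_force: [-0.5, -0.3, -1.5]
gripper_width: 0.0221
```

```bash
python3 - <<'E'
from h import *
st();  P=blk(0,-.05,.177); loc(P);  im=save('scene','s5.png'); cv2.imwrite('pics/s5c.png',cv2.resize(im[120:200,270:350,::-1],None,fx=7,fy=7))
E
```

```text
t 14.8 ee [ 0.633  -0.2048  0.1699] F [-0.5 -0.3 -1.5] w 0.0221
R [[-0.998, -0.001, -0.056], [0.056, 0.0, -0.998], [0.001, -1.0, -0.0]]
tool shift [-0.0002 -0.0071  0.0006]
```

View pics/s5c.png

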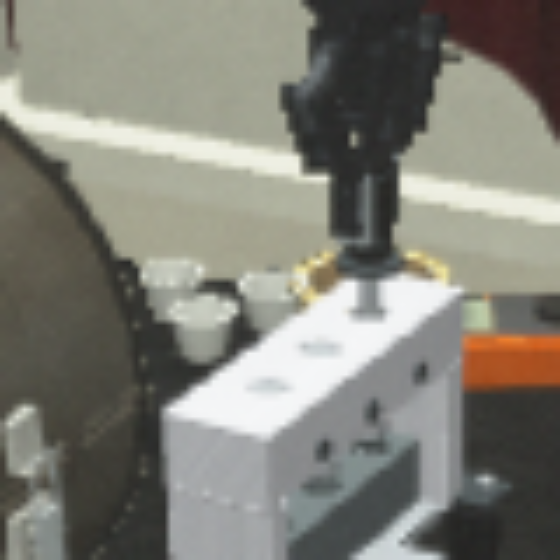

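Emit:
arm_command([
  {"linear":[0,-0.025,0],"twist":0,"fingers":-1},
  {"linear":[0,-0.025,0],"twist":0,"fingers":-1},
  {"linear":[0,0,0],"twist":0,"fingers":-1},
  {"linear":[0,0,-0.025],"twist":0,"fingers":-1},
  {"linear":[0,0,-0.025],"twist":0,"fingers":-1},
  {"linear":[0,0,0],"twist":0,"fingers":-1},
  {"linear":[0,0,0],"twist":0,"fingers":-1},
  {"linear":[0,0,0],"twist":0,"fingers":-1},
])

```text
time: 15.85
ee_pos: [0.6357, -0.1562, 0.2199]
orientation: [0.021, -0.02, -0.707, 0.707]
wrist_force: [0.9, -0.3, -0.9]
gripper_width: 0.0226
```

```bash
python3 - <<'E'
from h import *
st();  P=blk(0,0,.21); loc(P);  im=save('scene','s6.png'); cv2.imwrite('pics/s6a.png',cv2.resize(im[120:200,270:350,::-1],None,fx=7,fy=7))
E
```

```text
t 15.85 ee [ 0.6357 -0.1562  0.2199] F [ 0.9 -0.3 -0.9] w 0.0226
R [[-0.998, -0.001, -0.058], [0.058, -0.0, -0.998], [0.001, -1.0, 0.0]]
tool shift [-0.0003  0.0099 -0.0008]
```

View pics/s6a.png

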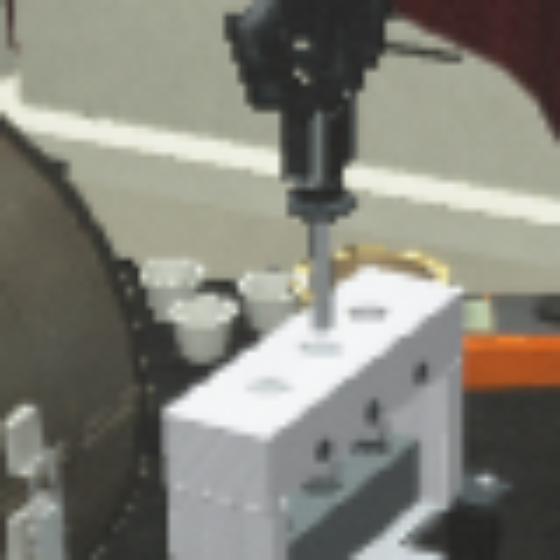

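Emit:
arm_command([
  {"linear":[0,0.008,0],"twist":0,"fingers":-1},
  {"linear":[0,0.005,0],"twist":0,"fingers":-1},
  {"linear":[0,0.005,0],"twist":0,"fingers":-1},
  {"linear":[0,0.005,0],"twist":0,"fingers":-1},
  {"linear":[0,0.005,0],"twist":0,"fingers":-1},
  {"linear":[0,0.005,0],"twist":0,"fingers":-1},
  {"linear":[0,0.005,0],"twist":0,"fingers":-1},
  {"linear":[0,0.005,0],"twist":0,"fingers":-1},
  {"linear":[0,0.006,0],"twist":0,"fingers":-1},
  {"linear":[0,0,0],"twist":0,"fingers":-1},
])

```text
time: 17.15
ee_pos: [0.6355, -0.155, 0.1703]
orientation: [-0.021, 0.019, 0.707, -0.707]
wrist_force: [-0.3, -0.4, -1.2]
gripper_width: 0.0223
```

Emit:
arm_command([
  {"linear":[0,0,0],"twist":0,"fingers":-1},
])

```text
time: 17.27
ee_pos: [0.636, -0.1549, 0.1713]
orientation: [-0.02, 0.02, 0.707, -0.707]
wrist_force: [0.2, -0.0, -0.6]
gripper_width: 0.0224
```

Emit:
arm_command([
  {"linear":[0,-0.025,0],"twist":0,"fingers":-1},
  {"linear":[0,-0.025,0],"twist":0,"fingers":-1},
  {"linear":[0,0,0],"twist":0,"fingers":-1},
  {"linear":[0,0,-0.025],"twist":0,"fingers":-1},
  {"linear":[0,0,-0.025],"twist":0,"fingers":-1},
  {"linear":[0,0,0],"twist":0,"fingers":-1},
  {"linear":[0,0,0],"twist":0,"fingers":-1},
  {"linear":[0,0,0],"twist":0,"fingers":-1},
])

```text
time: 18.27
ee_pos: [0.6386, -0.1063, 0.2209]
orientation: [0.021, -0.02, -0.707, 0.707]
wrist_force: [-0.5, 0.4, -1.6]
gripper_width: 0.0225
```

```bash
python3 - <<'E'
from h import *
st();  P=blk(0,0.05,.17); loc(P);  im=save('scene','s7.png'); cv2.imwrite('pics/s7a.png',cv2.resize(im[120:200,270:350,::-1],None,fx=7,fy=7))
E
```

```text
t 18.27 ee [ 0.6386 -0.1063  0.2209] F [-0.5  0.4 -1.6] w 0.0225
R [[-0.998, -0.001, -0.058], [0.058, -0.0, -0.998], [0.0, -1.0, 0.0]]
tool shift [-0.0003  0.0509 -0.0008]
```

View pics/s7a.png

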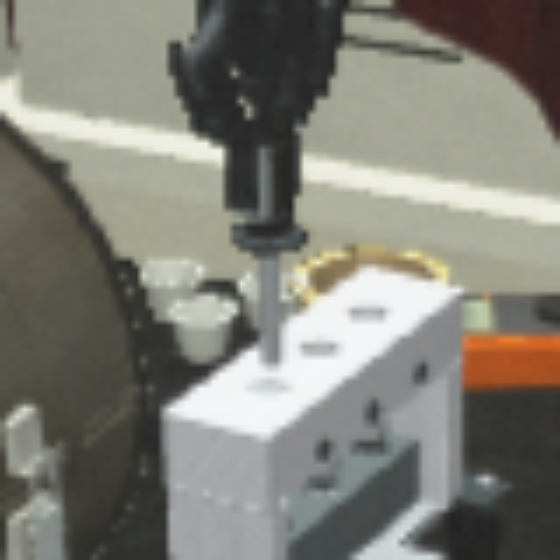

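Middle hole is now dark at (318,348) too. Third pin.

Emit:
arm_command([
  {"linear":[0,0.009,0],"twist":0,"fingers":-1},
  {"linear":[0,0.005,0],"twist":0,"fingers":-1},
  {"linear":[0,0.005,0],"twist":0,"fingers":-1},
  {"linear":[0,0.005,0],"twist":0,"fingers":-1},
  {"linear":[0,0.005,0],"twist":0,"fingers":-1},
  {"linear":[0,0.005,0],"twist":0,"fingers":-1},
  {"linear":[0,0.005,0],"twist":0,"fingers":-1},
  {"linear":[0,0.005,0],"twist":0,"fingers":-1},
  {"linear":[0,0.006,0],"twist":0,"fingers":-1},
  {"linear":[0,0,0],"twist":0,"fingers":-1},
])

```text
time: 19.58
ee_pos: [0.6384, -0.1051, 0.1704]
orientation: [-0.02, 0.02, 0.707, -0.707]
wrist_force: [-0.3, -0.1, -1.0]
gripper_width: 0.0224
```

Emit:
arm_command([
  {"linear":[0,0,0],"twist":0,"fingers":-1},
  {"linear":[0,-0.03,0],"twist":0,"fingers":-1},
  {"linear":[0,-0.04,0],"twist":0,"fingers":-1},
  {"linear":[0,0,0],"twist":0,"fingers":-1},
  {"linear":[0,0,0],"twist":0,"fingers":-1},
])

```text
time: 20.2
ee_pos: [0.6386, -0.105, 0.2409]
orientation: [0.02, -0.02, -0.707, 0.707]
wrist_force: [-0.4, 0.2, -1.6]
gripper_width: 0.0225
```

```bash
python3 - <<'E'
from h import *
st();  P=[.4945,-.398,.24]; loc(P);  im=save('scene','s8.png'); cv2.imwrite('pics/s8a.png',cv2.resize(im[120:200,270:350,::-1],None,fx=7,fy=7))
E
```

```text
t 20.2 ee [ 0.6386 -0.105   0.2409] F [-0.4  0.2 -1.6] w 0.0225
R [[-0.998, -0.0, -0.056], [0.056, -0.0, -0.998], [0.0, -1.0, 0.0]]
tool shift [0.1273 0.001  0.3006]
```

View pics/s8a.png

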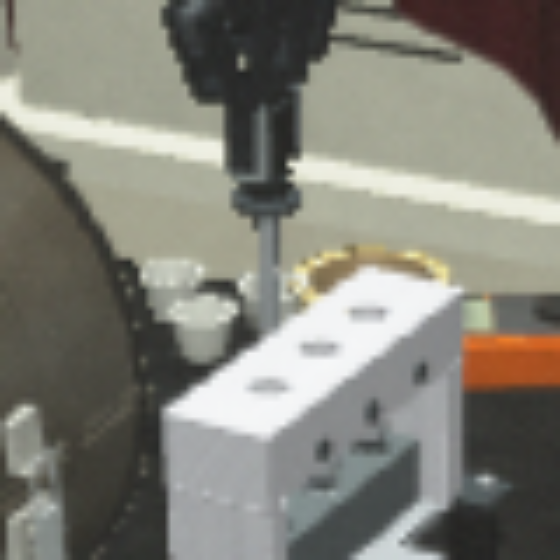

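Emit:
arm_command([
  {"linear":[0.0182,0,0.043],"twist":0,"fingers":-1},
  {"linear":[0.0182,0,0.043],"twist":0,"fingers":-1},
  {"linear":[0.0182,0,0.043],"twist":0,"fingers":-1},
  {"linear":[0.0182,0,0.043],"twist":0,"fingers":-1},
  {"linear":[0.0182,0,0.043],"twist":0,"fingers":-1},
  {"linear":[0.0182,0,0.043],"twist":0,"fingers":-1},
  {"linear":[0.0182,0,0.043],"twist":0,"fingers":-1},
  {"linear":[0,0,0],"twist":0,"fingers":-1},
  {"linear":[0,0,0],"twist":0,"fingers":-1},
  {"linear":[0,0,0],"twist":0,"fingers":-1},
])

```text
time: 21.5
ee_pos: [0.4953, -0.3969, 0.2408]
orientation: [-0.019, 0.019, 0.707, -0.706]
wrist_force: [0.4, 0.6, -1.3]
gripper_width: 0.0223
```

```bash
python3 - <<'E'
from h import *
st();  P=[.4945,-.398,.18]; loc(P)
E
```

```text
t 21.5 ee [ 0.4953 -0.3969  0.2408] F [ 0.4  0.6 -1.3] w 0.0223
R [[-0.999, -0.0, -0.054], [0.054, 0.001, -0.999], [0.0, -1.0, -0.001]]
tool shift [0.0008 0.0608 0.0012]
```

Emit:
arm_command([
  {"linear":[0.0006,0.035,0.0012],"twist":0,"fingers":-1},
  {"linear":[0,0.035,0],"twist":0,"fingers":-1},
  {"linear":[0,0,0],"twist":0,"fingers":-1},
  {"linear":[0,0,0],"twist":0,"fingers":-1},
  {"linear":[0,0,0],"twist":0,"fingers":-1},
])

```text
time: 22.12
ee_pos: [0.495, -0.3998, 0.1733]
orientation: [0.019, -0.021, -0.706, 0.707]
wrist_force: [1.0, -0.4, -1.4]
gripper_width: 0.0221
```

```bash
python3 - <<'E'
from h import *
st();  P=[.4945,-.398,.093]; loc(P);  im=save('scene','s9.png'); cv2.imwrite('pics/s9a.png',cv2.resize(im[100:200,340:440,::-1],None,fx=6,fy=6))
E
```

```text
t 22.12 ee [ 0.495  -0.3998  0.1733] F [ 1.  -0.4 -1.4] w 0.0221
R [[-0.998, 0.002, -0.056], [0.056, -0.002, -0.998], [-0.002, -1.0, 0.002]]
tool shift [ 0.0008  0.0803 -0.0019]
```

View pics/s9a.png

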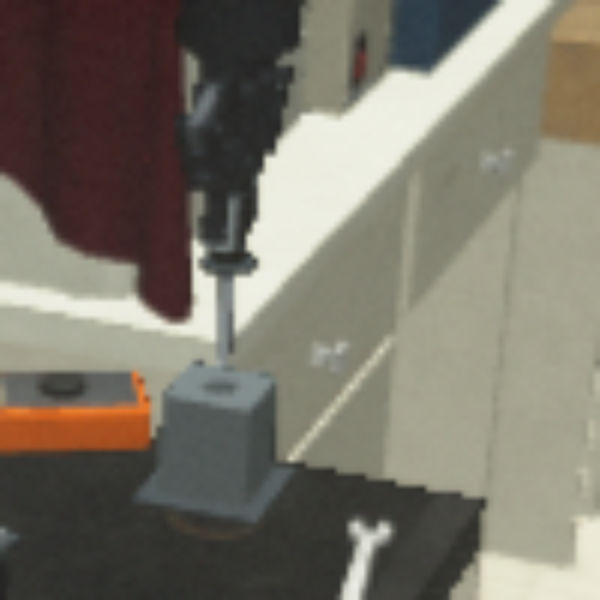

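Emit:
arm_command([
  {"linear":[0,0.015,-0.001],"twist":0,"fingers":-1},
  {"linear":[0,0.015,0],"twist":0,"fingers":-1},
  {"linear":[0,0,0],"twist":0,"fingers":-1},
  {"linear":[0,0,0],"twist":0,"fingers":-1},
])

```text
time: 22.68
ee_pos: [0.494, -0.3985, 0.1411]
orientation: [-0.02, 0.02, 0.707, -0.707]
wrist_force: [0.5, 0.1, -1.0]
gripper_width: 0.0227
```

Emit:
arm_command([
  {"linear":[0,0.015,0],"twist":0,"fingers":-1},
  {"linear":[0,0.015,0],"twist":0,"fingers":-1},
  {"linear":[0,0.01,0],"twist":0,"fingers":-1},
  {"linear":[0,0.006,0],"twist":0,"fingers":-1},
  {"linear":[0,0,0],"twist":0,"fingers":-1},
  {"linear":[0,0,0],"twist":0,"fingers":-1},
])

```text
time: 23.42
ee_pos: [0.4943, -0.3987, 0.0958]
orientation: [0.02, -0.02, -0.707, 0.707]
wrist_force: [-0.4, -0.1, -1.8]
gripper_width: 0.0224
```

Emit:
arm_command([
  {"linear":[0,0.003,0],"twist":0,"fingers":-1},
  {"linear":[0,0,0],"twist":0,"fingers":-1},
  {"linear":[0,0,0],"twist":0,"fingers":0.1},
  {"linear":[0,0,0],"twist":0,"fingers":0.1},
  {"linear":[0,0,0],"twist":0,"fingers":0.1},
  {"linear":[0,-0.03,0],"twist":0,"fingers":0.1},
  {"linear":[0,-0.05,0],"twist":0,"fingers":0.1},
  {"linear":[0,-0.05,0],"twist":0,"fingers":0.1},
  {"linear":[0,0,0],"twist":0,"fingers":0.1},
  {"linear":[0,0,0],"twist":0,"fingers":0.1},
])

```text
time: 24.68
ee_pos: [0.4938, -0.3984, 0.2218]
orientation: [-0.02, 0.02, 0.707, -0.707]
wrist_force: [0.3, 0.5, -1.8]
gripper_width: 0.0471
```

```bash
python3 - <<'E'
from h import *
st();  loc([.5515,-.1506,.2]);  im=save('scene','s10.png'); cv2.imwrite('pics/s10a.png',cv2.resize(im[100:200,340:440,::-1],None,fx=6,fy=6))
E
```

```text
t 24.68 ee [ 0.4938 -0.3984  0.2218] F [ 0.3  0.5 -1.8] w 0.0471
R [[-0.998, -0.0, -0.056], [0.056, 0.0, -0.998], [0.0, -1.0, -0.0]]
tool shift [-0.0437  0.0219 -0.2507]
```

View pics/s10a.png

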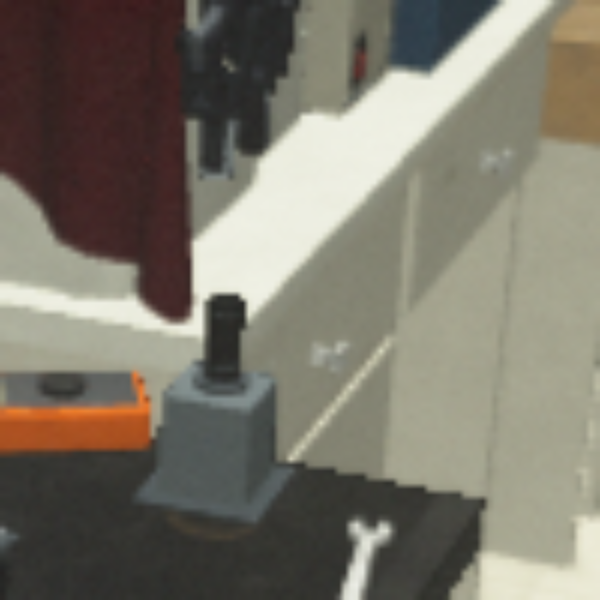

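Emit:
arm_command([
  {"linear":[-0.0085,0,-0.05],"twist":0,"fingers":0.1},
  {"linear":[-0.0085,0,-0.05],"twist":0,"fingers":0.1},
  {"linear":[-0.0085,0,-0.05],"twist":0,"fingers":0.1},
  {"linear":[-0.0085,0,-0.05],"twist":0,"fingers":0.1},
  {"linear":[-0.0085,0,-0.051],"twist":0,"fingers":0.1},
  {"linear":[0,0.05,0],"twist":0,"fingers":0.1},
  {"linear":[0,0.05,0],"twist":0,"fingers":0.1},
  {"linear":[0,0,0],"twist":0,"fingers":0.1},
  {"linear":[0,0,0],"twist":0,"fingers":0.1},
])

```text
time: 25.85
ee_pos: [0.5511, -0.1504, 0.1234]
orientation: [-0.02, 0.02, 0.707, -0.707]
wrist_force: [0.2, -0.9, 0.3]
gripper_width: 0.0471
```

```bash
python3 - <<'E'
from h import *
st();  loc([.549,-.1506,.034])
E
```

```text
t 25.85 ee [ 0.5511 -0.1504  0.1234] F [ 0.2 -0.9  0.3] w 0.0471
R [[-0.998, 0.001, -0.057], [0.057, 0.0, -0.998], [-0.001, -1.0, -0.0]]
tool shift [0.0022 0.0894 0.0003]
```

Emit:
arm_command([
  {"linear":[0.002,0.045,0],"twist":0,"fingers":0.1},
  {"linear":[0,0.044,0],"twist":0,"fingers":0.1},
  {"linear":[0,0,0],"twist":0,"fingers":0.1},
  {"linear":[0,0,0],"twist":0,"fingers":-1},
  {"linear":[0,0,0],"twist":0,"fingers":-1},
  {"linear":[0,0,0],"twist":0,"fingers":-1},
  {"linear":[0,0,0],"twist":0,"fingers":-1},
], squeeze=60)

```text
time: 26.72
ee_pos: [0.5504, -0.1504, 0.036]
orientation: [0.019, -0.021, -0.707, 0.707]
wrist_force: [-0.8, 1.4, 9.2]
gripper_width: 0.0087
```

Emit:
arm_command([
  {"linear":[0.006,0,0],"twist":0,"fingers":-1},
  {"linear":[0.012,0,0],"twist":0,"fingers":-1},
  {"linear":[0.015,0,0],"twist":0,"fingers":-1},
  {"linear":[0.015,0,0],"twist":0,"fingers":-1},
  {"linear":[0.015,0,0],"twist":0,"fingers":-1},
  {"linear":[0.015,0,0],"twist":0,"fingers":-1},
  {"linear":[0.012,0,0],"twist":0,"fingers":-1},
  {"linear":[0.01,0,0],"twist":0,"fingers":-1},
  {"linear":[0,0,0],"twist":0,"fingers":-1},
  {"linear":[0,0,0],"twist":0,"fingers":-1},
])

```text
time: 27.98
ee_pos: [0.4506, -0.144, 0.0359]
orientation: [0.019, -0.021, -0.707, 0.707]
wrist_force: [-2.6, 5.0, 16.8]
gripper_width: 0.0085
```

Emit:
arm_command([
  {"linear":[0.005,0,0],"twist":0,"fingers":-1},
  {"linear":[0.004,0,0],"twist":0,"fingers":-1},
  {"linear":[0.003,0,0],"twist":0,"fingers":-1},
  {"linear":[0,0,0],"twist":0,"fingers":-1},
])

```text
time: 28.48
ee_pos: [0.4412, -0.1434, 0.036]
orientation: [0.016, -0.023, -0.707, 0.707]
wrist_force: [10.1, 3.8, 2.7]
gripper_width: 0.0085
```

Emit:
arm_command([
  {"linear":[-0.002,0,0],"twist":0,"fingers":-1},
  {"linear":[0,0,0],"twist":0,"fingers":0.1},
  {"linear":[0,0,0],"twist":0,"fingers":0.1},
  {"linear":[0,0,0],"twist":0,"fingers":0.1},
  {"linear":[0,-0.03,0],"twist":0,"fingers":0.1},
  {"linear":[0,-0.06,0],"twist":0,"fingers":0.1},
  {"linear":[0,-0.06,0],"twist":0,"fingers":0.1},
  {"linear":[0,-0.05,0],"twist":0,"fingers":0.1},
  {"linear":[0,0,0],"twist":0,"fingers":0.1},
  {"linear":[0,0,0],"twist":0,"fingers":0.1},
])

```text
time: 29.72
ee_pos: [0.4383, -0.144, 0.2326]
orientation: [-0.02, 0.02, 0.707, -0.707]
wrist_force: [0.1, -0.4, -0.6]
gripper_width: 0.0475
```

```bash
python3 - <<'E'
from h import *
st();  im=save('scene','s11.png'); cv2.imwrite('pics/s11a.png',cv2.resize(im[120:260,260:420,::-1],None,fx=5,fy=4.25))
for n in ('pin1a','pocket1','drawer_fin','gauge','pot','tray'): print(n,[(np.round(d['position'],4).tolist(),round(d['confidence'],2)) for d in cams.pinpoint(n,'scene')[:4]])
im=save('top','t11.png')
for n in ('pin1a','pocket1','drawer_fin','gauge','pot','tray'): print(n,[(np.round(d['position'],4).tolist(),round(d['confidence'],2)) for d in cams.pinpoint(n,'top')[:4]])
print([blk(-.11,y,.045) for y in(.05,0,-.05)])
E
```

```text
t 29.73 ee [ 0.4383 -0.144   0.2326] F [ 0.1 -0.4 -0.6] w 0.0475
R [[-0.998, -0.001, -0.057], [0.057, 0.0, -0.998], [0.001, -1.0, -0.0]]
pin1a [([0.3701, -0.3234, -0.0027], 0.36)]
pocket1 [([0.5286, -0.1001, 0.009], 0.88), ([0.5298, -0.1466, 0.0072], 0.8), ([0.5227, -0.2018, 0.0061], 0.65)]
drawer_fin [([0.4386, -0.1415, 0.0562], 0.82)]
gauge [([0.4913, -0.3989, 0.0761], 0.69), ([0.5107, 0.1125, -0.0012], 0.65)]
pot [([0.4591, 0.2492, -0.0003], 0.79), ([0.3823, -0.0165, 0.0016], 0.31)]
tray [([0.4513, 0.4151, 0.0011], 0.7)]
pin1a []
pocket1 [([0.5296, -0.1007, 0.0064], 0.95), ([0.5267, -0.1525, 0.0103], 0.67), ([0.5264, -0.1971, 0.007], 0.67), ([0.5093, 0.1142, -0.0056], 0.55)]
drawer_fin [([0.4391, -0.1457, 0.055], 0.76), ([0.5697, 0.4485, 0.0014], 0.57)]
gauge [([0.5119, 0.1122, -0.0051], 0.58), ([0.603, 0.1822, 0.0026], 0.32)]
pot []
tray [([0.4535, 0.4149, -0.0056], 0.72)]
[array([ 0.52905521, -0.09926112,  0.045     ]), array([ 0.52618179, -0.14917848,  0.045     ]), array([ 0.52330838, -0.19909585,  0.045     ])]
```

View pics/s11a.png

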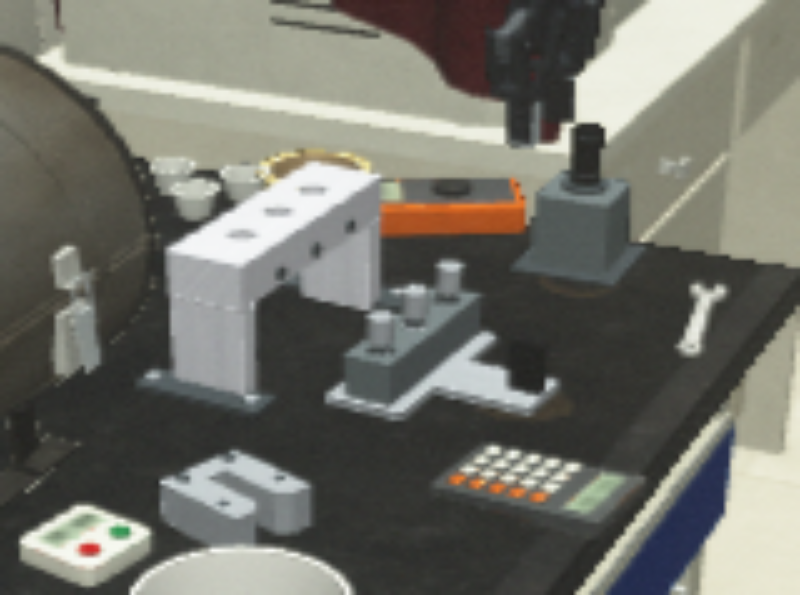

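View pics/t11.png

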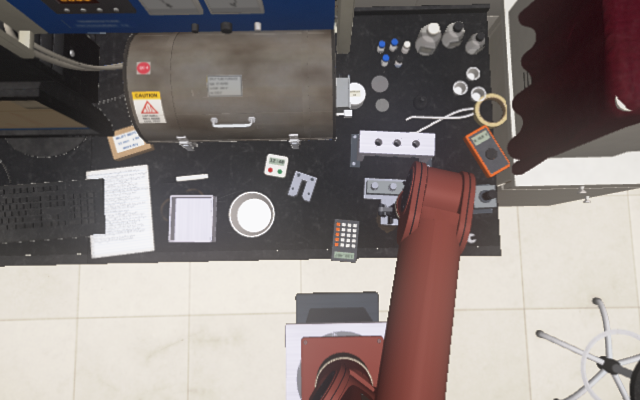

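```bash
python3 - <<'E'
from h import *
a=cv2.imread('pics/s11.png')[220:255,285:327]; b=cv2.imread('pics/top0.png')[165:207,282:324]
cv2.imwrite('pics/g.png',np.hstack([cv2.resize(a,(400,333),interpolation=cv2.INTER_CUBIC),cv2.resize(b,(400,400),interpolation=cv2.INTER_CUBIC)[:333]]))
p=[.5105,.1106,-.3268]
for l in [(0,.008),(0,-.008),(.045,.008),(.045,-.008),(-.008,.016),(-.008,-.016),(-.008,.032),(-.008,-.032)]:
  c,s=np.cos(p[2]),np.sin(p[2]); print(l,proj('scene',[p[0]+c*l[0]-s*l[1],p[1]+s*l[0]+c*l[1],.036]).round(1),proj('top',[p[0]+c*l[0]-s*l[1],p[1]+s*l[0]+c*l[1],.036]).round(1))
E
```

```text
(0, 0.008) [311.6 237.1] [296.7 194.5]
(0, -0.008) [315.3 235. ] [302.  196.2]
(0.045, 0.008) [301.6 231.5] [301.6 179.5]
(0.045, -0.008) [305.3 229.6] [306.9 181.2]
(-0.008, 0.016) [311.6 239.1] [293.1 196.3]
(-0.008, -0.016) [319. 235.] [303.9 199.7]
(-0.008, 0.032) [307.8 241.2] [287.7 194.6]
(-0.008, -0.032) [322.6 233. ] [309.2 201.4]
```

View pics/g.png

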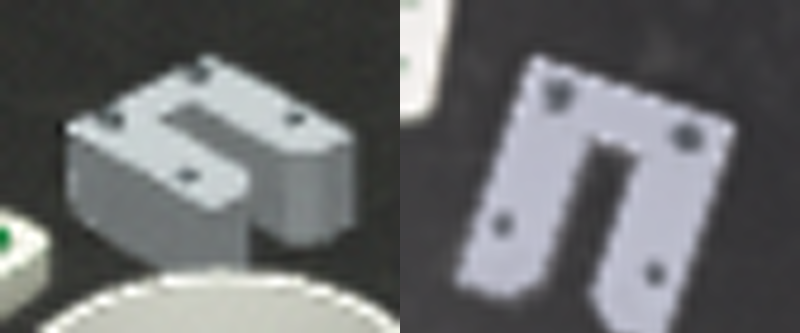

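```bash
cat >> h.py <<'E'
G0=np.array([.511,.112,0]);GY=-.322
def g(x,y,z): c,s=np.cos(GY),np.sin(GY); return G0+[c*x-s*y,s*x+c*y,z]
E
python3 - <<'E'
from h import *
loc([.529,-.0995,.12]); 
# pin positions from picture: head top centres in scene s11a zoom
Z=lambda x,y:((x+.5)/5-.5+260,(y+.5)/4.25-.5+120)
for p in [(380,316),(415,291),(451,266)]: print(ray('scene',Z(*p),.080))
print('topview',ray('top',(373.5,185),.08))
E
```

```text
tool shift [-0.0876  0.1133 -0.0495]
[ 0.52916999 -0.09352899  0.08      ]
[ 0.52519984 -0.14326903  0.08      ]
[ 0.52039862 -0.19568653  0.08      ]
topview [ 0.53007111 -0.09562804  0.08      ]
```

Emit:
arm_command([
  {"linear":[-0.044,0,-0.025],"twist":0,"fingers":-0.15},
  {"linear":[-0.044,0,-0.0245],"twist":0,"fingers":-0.15},
  {"linear":[0,0.05,0],"twist":0,"fingers":-0.15},
  {"linear":[0,0.05,0],"twist":0,"fingers":-0.15},
  {"linear":[0,0,0],"twist":0,"fingers":-0.15},
  {"linear":[0,0,0],"twist":0,"fingers":-0.15},
  {"linear":[0,0,0],"twist":0,"fingers":-0.15},
])

```text
time: 31.3
ee_pos: [0.5308, -0.0998, 0.1358]
orientation: [0.019, -0.021, -0.707, 0.707]
wrist_force: [-0.8, 0.5, 0.2]
gripper_width: 0.0366
```

```bash
python3 - <<'E'
from h import *
st();  loc([.529,-.0985,.053]); im=save('scene','s12.png'); cv2.imwrite('pics/s12a.png',cv2.resize(im[120:220,290:390,::-1],None,fx=6,fy=6))
E
```

```text
t 31.3 ee [ 0.5308 -0.0998  0.1358] F [-0.8  0.5  0.2] w 0.0366
R [[-0.998, 0.004, -0.057], [0.057, -0.001, -0.998], [-0.004, -1.0, 0.001]]
tool shift [ 0.0022  0.0828 -0.0012]
```

View pics/s12a.png

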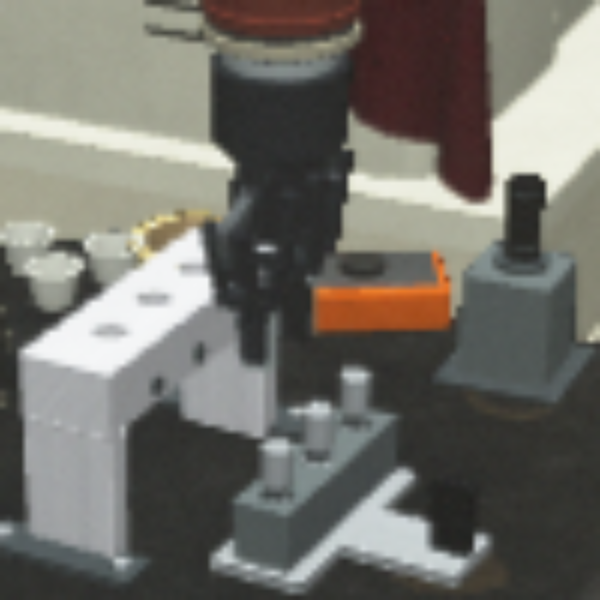

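Emit:
arm_command([
  {"linear":[0.0025,0.025,0],"twist":0,"fingers":-0.15},
  {"linear":[0,0.028,0],"twist":0,"fingers":-0.15},
  {"linear":[0,0,0],"twist":0,"fingers":-0.15},
  {"linear":[0,0,0],"twist":0,"fingers":-0.15},
  {"linear":[0,0,0],"twist":0,"fingers":-0.15},
])

```text
time: 31.98
ee_pos: [0.5279, -0.0995, 0.0819]
orientation: [0.019, -0.021, -0.707, 0.707]
wrist_force: [-0.5, 0.5, -0.2]
gripper_width: 0.0361
```

```bash
python3 - <<'E'
from h import *
st();  loc([.5285,-.0995,.053]); im=save('scene','s12.png'); cv2.imwrite('pics/s12b.png',cv2.resize(im[140:220,300:380,::-1],None,fx=7,fy=7))
E
```

```text
t 31.98 ee [ 0.5279 -0.0995  0.0819] F [-0.5  0.5 -0.2] w 0.0361
R [[-0.998, 0.002, -0.056], [0.056, -0.001, -0.998], [-0.002, -1.0, 0.0]]
tool shift [-0.0005  0.0289 -0.0001]
```

View pics/s12b.png

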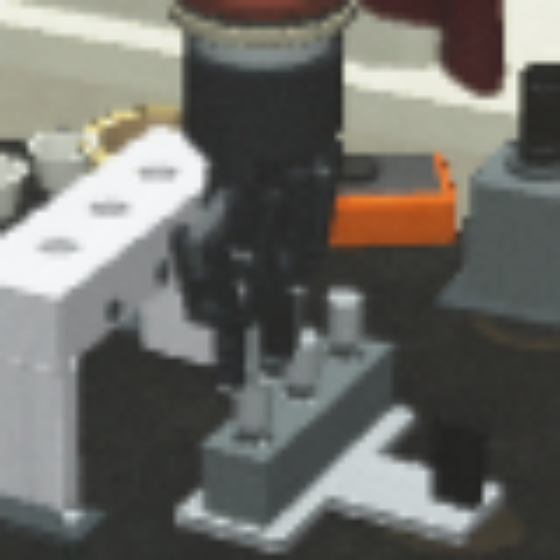

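Emit:
arm_command([
  {"linear":[0,0.014,0],"twist":0,"fingers":-0.15},
  {"linear":[0,0.014,0],"twist":0,"fingers":-0.15},
  {"linear":[0,0,0],"twist":0,"fingers":-0.15},
  {"linear":[0,0,0],"twist":0,"fingers":-0.15},
  {"linear":[0,0,0],"twist":0,"fingers":-1},
  {"linear":[0,0,0],"twist":0,"fingers":-1},
  {"linear":[0,0,0],"twist":0,"fingers":-1},
  {"linear":[0,0,0],"twist":0,"fingers":-1},
], squeeze=80)

```text
time: 33.02
ee_pos: [0.5273, -0.0994, 0.0528]
orientation: [0.02, -0.02, -0.707, 0.707]
wrist_force: [-0.4, 0.8, 4.4]
gripper_width: 0.016
```

Emit:
arm_command([
  {"linear":[0,-0.02,0],"twist":0,"fingers":-1},
  {"linear":[0,-0.03,0],"twist":0,"fingers":-1},
  {"linear":[0,-0.05,0],"twist":0,"fingers":-1},
  {"linear":[0,0,0],"twist":0,"fingers":-1},
  {"linear":[0,0,0],"twist":0,"fingers":-1},
])

```text
time: 33.65
ee_pos: [0.5265, -0.0995, 0.1516]
orientation: [0.02, -0.02, -0.707, 0.707]
wrist_force: [0.3, -0.3, -1.4]
gripper_width: 0.0159
```

```bash
python3 - <<'E'
from h import *
st();  P=g(-.045,0,.14); print(P); loc(P); im=save('scene','s13.png'); cv2.imwrite('pics/s13b.png',cv2.resize(im[120:220,290:390,::-1],None,fx=6,fy=6))
E
```

```text
t 33.65 ee [ 0.5265 -0.0995  0.1516] F [ 0.3 -0.3 -1.4] w 0.0159
R [[-0.998, -0.001, -0.057], [0.057, -0.0, -0.998], [0.001, -1.0, 0.0]]
[0.4683128 0.1262409 0.14     ]
tool shift [ 0.0708  0.0117 -0.2221]
```

View pics/s13b.png

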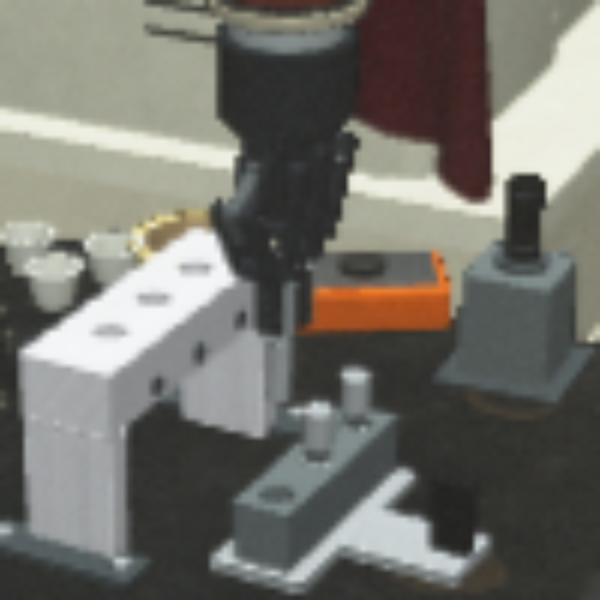

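```bash
python3 - <<'E'
from h import *
f=lambda P:(((proj('scene',P)-[290,120]+.5)*6)-.5).round(0)
for dx in(0,-.004,-.008,-.012): print(dx,f([.5265+dx,-.0995,.109]),f([.5265+dx,-.0995,.13]))
print('tcp',f([.5265,-.0995,.1516]), 'pin2 head top',f(blk(-.11,0,.08)),'beam',f(blk(-.03,.1,.126)),f(blk(-.03,-.1,.126)))
im=cv2.imread('pics/s13.png')[150:195,320:355]; cv2.imwrite('pics/s13c.png',cv2.resize(im,None,fx=13,fy=13,interpolation=cv2.INTER_CUBIC))
im=save('top','t13.png'); cv2.imwrite('pics/t13a.png',cv2.resize(im[150:240,350:450,::-1],None,fx=6,fy=6))
E
```

```text
0 [285. 397.] [286. 364.]
-0.004 [292. 399.] [292. 365.]
-0.008 [298. 400.] [299. 366.]
-0.012 [305. 401.] [305. 368.]
tcp [286. 329.] pin2 head top [321. 406.] beam [112. 374.] [280. 245.]
```

View pics/s13c.png

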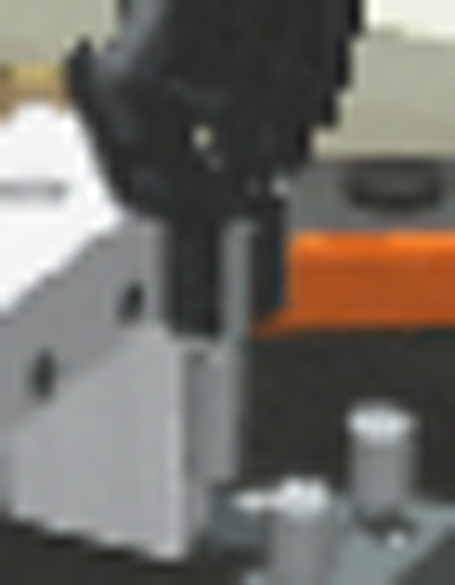

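View pics/t13a.png

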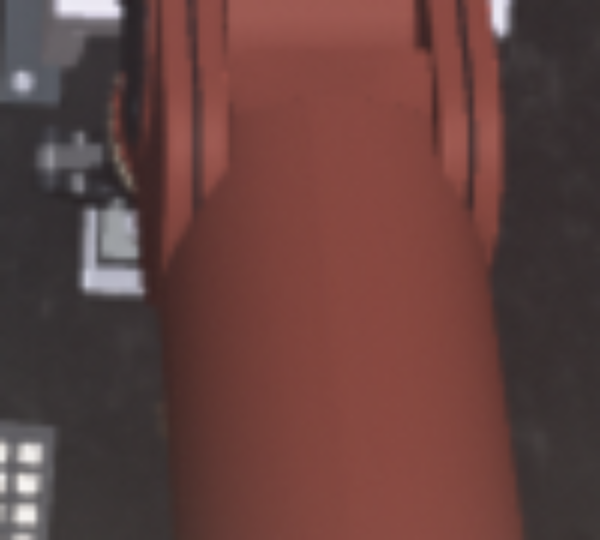

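Emit:
arm_command([
  {"linear":[0.014,0,-0.044],"twist":0,"fingers":-1},
  {"linear":[0.014,0,-0.044],"twist":0,"fingers":-1},
  {"linear":[0.014,0,-0.044],"twist":0,"fingers":-1},
  {"linear":[0.014,0,-0.045],"twist":0,"fingers":-1},
  {"linear":[0.014,0,-0.045],"twist":0,"fingers":-1},
  {"linear":[0,0,0],"twist":0,"fingers":-1},
  {"linear":[0,0,0],"twist":0,"fingers":-1},
  {"linear":[0,0,0],"twist":0,"fingers":-1},
])

```text
time: 34.75
ee_pos: [0.4697, 0.1248, 0.1518]
orientation: [0.021, -0.02, -0.707, 0.707]
wrist_force: [0.2, -0.0, 0.0]
gripper_width: 0.0164
```

```bash
python3 - <<'E'
from h import *
st();  P=g(-.045,0,.056); print(P); loc(P); im=save('scene','s14.png'); cv2.imwrite('pics/s14b.png',cv2.resize(im[160:270,270:370,::-1],None,fx=5,fy=5))
E
```

```text
t 34.75 ee [0.4697 0.1248 0.1518] F [ 0.2 -0.   0. ] w 0.0164
R [[-0.998, -0.001, -0.059], [0.059, -0.0, -0.998], [0.001, -1.0, 0.0]]
[0.4683128 0.1262409 0.056    ]
tool shift [ 0.0014  0.0958 -0.0014]
```

View pics/s14b.png

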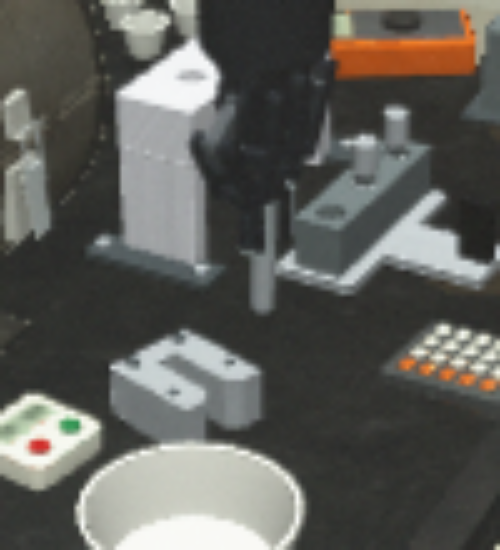

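Emit:
arm_command([
  {"linear":[0.001,0.03,-0.001],"twist":0,"fingers":-1},
  {"linear":[0,0.03,0],"twist":0,"fingers":-1},
  {"linear":[0,0.03,0],"twist":0,"fingers":-1},
  {"linear":[0,0.005,0],"twist":0,"fingers":-1},
  {"linear":[0,0,0],"twist":0,"fingers":-1},
  {"linear":[0,0,0],"twist":0,"fingers":-1},
  {"linear":[0,0,0],"twist":0,"fingers":-1},
])

```text
time: 35.67
ee_pos: [0.4693, 0.1273, 0.0583]
orientation: [-0.019, 0.021, 0.707, -0.707]
wrist_force: [-0.2, 0.7, -0.2]
gripper_width: 0.0162
```

```bash
python3 - <<'E'
from h import *
st();  
for x in(-.02,-.005,.015): P=g(x,0,.056); loc(P)
im=save('scene','s14.png'); cv2.imwrite('pics/s14c.png',cv2.resize(im[190:260,280:350,::-1],None,fx=8,fy=8))
E
```

```text
t 35.67 ee [0.4693 0.1273 0.0583] F [-0.2  0.7 -0.2] w 0.0162
R [[-0.998, 0.002, -0.057], [0.057, 0.0, -0.998], [-0.002, -1.0, -0.0]]
tool shift [-0.0232  0.0023  0.0077]
tool shift [-0.0377  0.0023  0.0116]
tool shift [-0.057   0.0024  0.0169]
```

View pics/s14c.png

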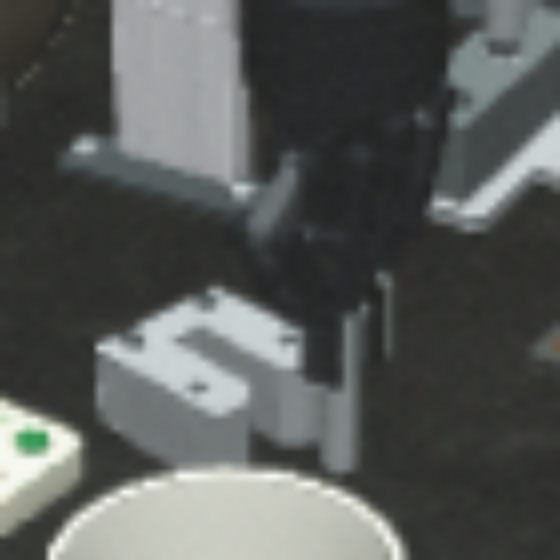

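Emit:
arm_command([
  {"linear":[-0.0115,0,0.0038],"twist":0,"fingers":-1},
  {"linear":[-0.0115,0,0.0038],"twist":0,"fingers":-1},
  {"linear":[-0.0058,0,0.0016],"twist":0,"fingers":-1},
  {"linear":[-0.0058,0,0.0016],"twist":0,"fingers":-1},
  {"linear":[0,0,0],"twist":0,"fingers":-1},
  {"linear":[0,0,0],"twist":0,"fingers":-1},
])

```text
time: 36.48
ee_pos: [0.5023, 0.1147, 0.0573]
orientation: [-0.02, 0.02, 0.707, -0.707]
wrist_force: [0.3, 0.1, 0.2]
gripper_width: 0.0162
```

Emit:
arm_command([
  {"linear":[-0.004,0,0.0011],"twist":0,"fingers":-1},
  {"linear":[-0.004,0,0.0011],"twist":0,"fingers":-1},
  {"linear":[0,0,0],"twist":0,"fingers":-1},
  {"linear":[0,0,0],"twist":0,"fingers":-1},
])

```text
time: 36.98
ee_pos: [0.5103, 0.1119, 0.0573]
orientation: [-0.02, 0.02, 0.707, -0.707]
wrist_force: [0.7, 1.0, -0.2]
gripper_width: 0.0166
```

```bash
cat >> h.py <<'E'
def gl():
    d=readout.get_state()['ee_pos']-G0; c,s=np.cos(GY),np.sin(GY); f=np.array(readout.get_state()['wrist_force'])
    print('gauge-local',np.round([c*d[0]+s*d[1],-s*d[0]+c*d[1],d[2]],4),'F local',np.round([c*f[0]+s*f[1],-s*f[0]+c*f[1]],1))
E
python3 - <<'E'
from h import *
st();gl();im=save('scene','s15.png'); cv2.imwrite('pics/s15c.png',cv2.resize(im[190:260,280:350,::-1],None,fx=8,fy=8))
E
```

```text
t 36.98 ee [0.5103 0.1119 0.0573] F [ 0.7  1.  -0.2] w 0.0166
R [[-0.998, -0.0, -0.056], [0.056, 0.0, -0.998], [0.0, -1.0, -0.0]]
gauge-local [-0.0006 -0.0003  0.0573] F local [0.3 1.2]
```

View pics/s15c.png

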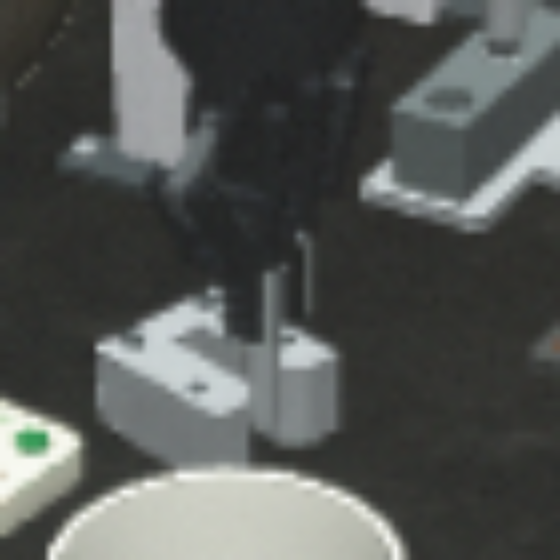

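Emit:
arm_command([
  {"linear":[-0.0048,0,0.0013],"twist":0,"fingers":-1},
  {"linear":[-0.0048,0,0.0013],"twist":0,"fingers":-1},
  {"linear":[0,0,0],"twist":0,"fingers":-1},
  {"linear":[0,0,0],"twist":0,"fingers":-1},
])

```text
time: 37.52
ee_pos: [0.5198, 0.1088, 0.0573]
orientation: [-0.02, 0.02, 0.707, -0.707]
wrist_force: [0.6, -0.7, -0.9]
gripper_width: 0.0161
```

Emit:
arm_command([
  {"linear":[-0.0048,0,0.0013],"twist":0,"fingers":-1},
  {"linear":[-0.0048,0,0.0013],"twist":0,"fingers":-1},
  {"linear":[-0.0048,0,0.0013],"twist":0,"fingers":-1},
  {"linear":[0,0,0],"twist":0,"fingers":-1},
  {"linear":[0,0,0],"twist":0,"fingers":-1},
])

```text
time: 38.15
ee_pos: [0.5339, 0.1041, 0.0573]
orientation: [-0.02, 0.02, 0.707, -0.707]
wrist_force: [-0.3, 0.1, -0.4]
gripper_width: 0.0167
```

```bash
python3 - <<'E'
from h import *
st();gl();im=save('scene','s15.png'); cv2.imwrite('pics/s15d.png',cv2.resize(im[190:260,280:350,::-1],None,fx=8,fy=8))
E
```

```text
t 38.15 ee [0.5339 0.1041 0.0573] F [-0.3  0.1 -0.4] w 0.0167
R [[-0.998, -0.0, -0.056], [0.056, 0.0, -0.998], [0.0, -1.0, -0.0]]
gauge-local [ 0.0243 -0.0003  0.0573] F local [-0.4 -0. ]
```

View pics/s15d.png

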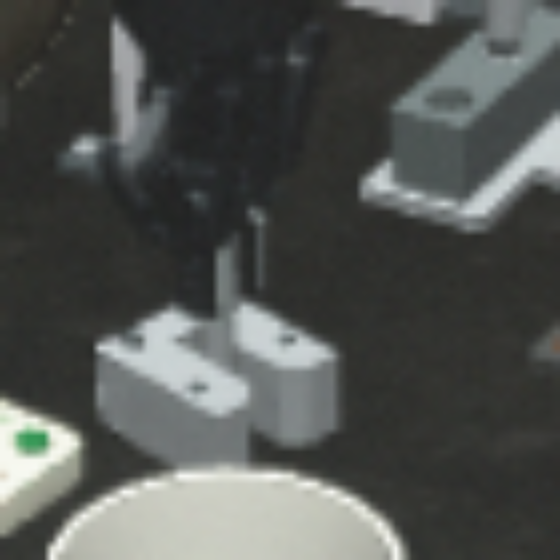

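Emit:
arm_command([
  {"linear":[0,-0.03,0],"twist":0,"fingers":-1},
  {"linear":[0,-0.04,0],"twist":0,"fingers":-1},
  {"linear":[0,-0.03,0],"twist":0,"fingers":-1},
  {"linear":[0,0,0],"twist":0,"fingers":-1},
  {"linear":[0,0,0],"twist":0,"fingers":-1},
])

```text
time: 38.83
ee_pos: [0.5335, 0.1039, 0.1566]
orientation: [0.02, -0.02, -0.707, 0.707]
wrist_force: [-0.3, -0.1, -0.9]
gripper_width: 0.0159
```

```bash
cat >> h.py <<'E'
def bins():
    for c in('scene','top'):
        cams.capture(c)
        for n in('pot','tray'): print(c,n,[(np.round(d['position'],4).tolist(),round(d['confidence'],2)) for d in cams.pinpoint(n,c)[:2]])
E
python3 - <<'E'
from h import *
st(); bins(); loc([.459,.247,.15])
save('top','t16.png')
E
```

```text
t 38.83 ee [0.5335 0.1039 0.1566] F [-0.3 -0.1 -0.9] w 0.0159
R [[-0.998, -0.001, -0.056], [0.056, -0.0, -0.998], [0.001, -1.0, 0.0]]
scene pot [([0.4597, 0.2477, -0.0017], 0.7)]
scene tray []
top pot [([0.4602, 0.2476, 0.0015], 0.6)]
top tray [([0.4529, 0.4155, -0.0022], 0.69)]
tool shift [ 0.0826  0.0068 -0.1385]
```

View pics/t16.png

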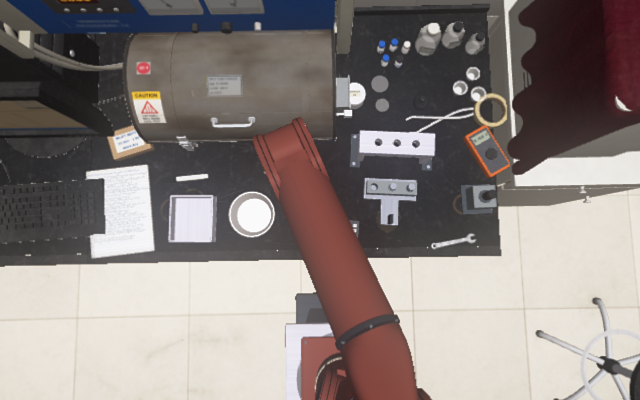

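Emit:
arm_command([
  {"linear":[0.0205,0,-0.0345],"twist":0,"fingers":-1},
  {"linear":[0.0205,0,-0.0345],"twist":0,"fingers":-1},
  {"linear":[0.0205,0,-0.035],"twist":0,"fingers":-1},
  {"linear":[0.0205,0,-0.035],"twist":0,"fingers":-1},
  {"linear":[0,0,0],"twist":0,"fingers":-1},
  {"linear":[0,0,0],"twist":0,"fingers":-1},
  {"linear":[0,0,0],"twist":0,"fingers":-1},
])

```text
time: 40.05
ee_pos: [0.4606, 0.2463, 0.1572]
orientation: [0.021, -0.021, -0.707, 0.707]
wrist_force: [0.3, -0.8, -1.7]
gripper_width: 0.0161
```

```bash
python3 - <<'E'
from h import *
st();loc([.459,.247,.056]);im=save('scene','s17.png'); cv2.imwrite('pics/s17.png',cv2.resize(im[170:300,250:380,::-1],None,fx=4.5,fy=4.5))
E
```

```text
t 40.05 ee [0.4606 0.2463 0.1572] F [ 0.3 -0.8 -1.7] w 0.0161
R [[-0.998, -0.0, -0.058], [0.058, -0.0, -0.998], [0.0, -1.0, 0.0]]
tool shift [ 0.0016  0.1012 -0.0007]
```

View pics/s17.png

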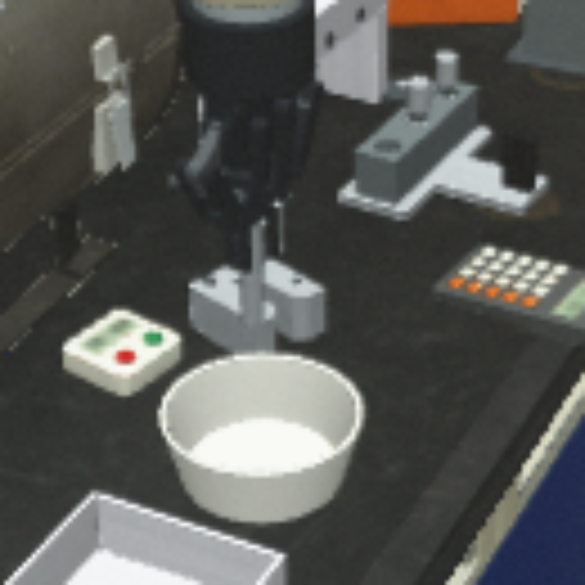

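Emit:
arm_command([
  {"linear":[0,0.035,0],"twist":0,"fingers":-1},
  {"linear":[0,0.035,0],"twist":0,"fingers":-1},
  {"linear":[0,0.032,0],"twist":0,"fingers":-1},
  {"linear":[0,0.003,0],"twist":0,"fingers":-1},
  {"linear":[0,0,0],"twist":0,"fingers":-1},
  {"linear":[0,0,0],"twist":0,"fingers":-0.3},
  {"linear":[0,0,0],"twist":0,"fingers":-0.15},
  {"linear":[0,0,0],"twist":0,"fingers":-0.15},
  {"linear":[0,0,0],"twist":0,"fingers":-0.15},
])

```text
time: 41.22
ee_pos: [0.4601, 0.2475, 0.0526]
orientation: [-0.02, 0.02, 0.707, -0.707]
wrist_force: [1.2, 0.2, -0.5]
gripper_width: 0.0362
```

Emit:
arm_command([
  {"linear":[0,-0.03,0],"twist":0,"fingers":-0.15},
  {"linear":[0,-0.04,0],"twist":0,"fingers":-0.15},
  {"linear":[0,-0.03,0],"twist":0,"fingers":-0.15},
  {"linear":[0,0,0],"twist":0,"fingers":-0.15},
  {"linear":[0,0,0],"twist":0,"fingers":-0.15},
])

```text
time: 41.85
ee_pos: [0.4598, 0.2471, 0.1518]
orientation: [0.02, -0.02, -0.707, 0.707]
wrist_force: [0.2, 0.1, -0.3]
gripper_width: 0.0367
```

```bash
python3 - <<'E'
from h import *
st();loc(blk(-.11,0,.14));im=save('scene','s18.png'); cv2.imwrite('pics/s18.png',cv2.resize(im[170:300,250:380,::-1],None,fx=4.5,fy=4.5))
E
```

```text
t 41.85 ee [0.4598 0.2471 0.1518] F [ 0.2  0.1 -0.3] w 0.0367
R [[-0.998, -0.0, -0.057], [0.057, -0.0, -0.998], [0.0, -1.0, 0.0]]
tool shift [-0.0887  0.012   0.3919]
```

View pics/s18.png

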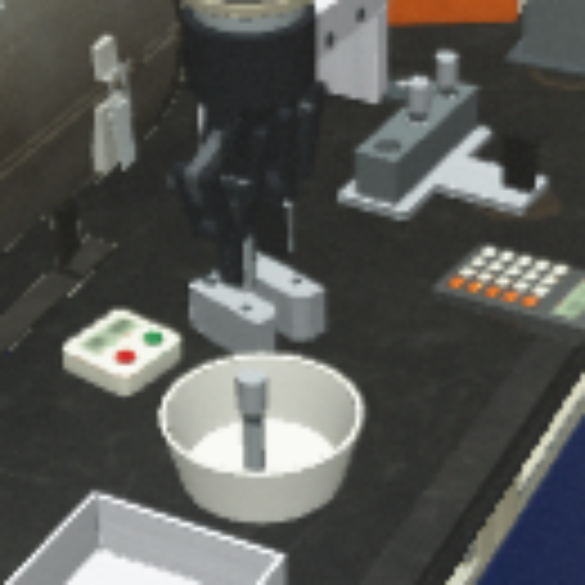

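Emit:
arm_command([
  {"linear":[-0.0127,0,0.056],"twist":0,"fingers":-0.15},
  {"linear":[-0.0127,0,0.056],"twist":0,"fingers":-0.15},
  {"linear":[-0.0127,0,0.056],"twist":0,"fingers":-0.15},
  {"linear":[-0.0127,0,0.056],"twist":0,"fingers":-0.15},
  {"linear":[-0.0127,0,0.056],"twist":0,"fingers":-0.15},
  {"linear":[-0.0127,0,0.056],"twist":0,"fingers":-0.15},
  {"linear":[-0.0127,0,0.056],"twist":0,"fingers":-0.15},
  {"linear":[0,0,0],"twist":0,"fingers":-0.15},
  {"linear":[0,0,0],"twist":0,"fingers":-0.15},
  {"linear":[0,0,0],"twist":0,"fingers":-0.15},
])

```text
time: 43.15
ee_pos: [0.5265, -0.1473, 0.1519]
orientation: [-0.019, 0.019, 0.707, -0.707]
wrist_force: [0.7, 0.3, -1.0]
gripper_width: 0.0364
```

```bash
python3 - <<'E'
from h import *
st();loc(blk(-.11,0,.09))
E
```

```text
t 43.15 ee [ 0.5265 -0.1473  0.1519] F [ 0.7  0.3 -1. ] w 0.0364
R [[-0.999, -0.001, -0.054], [0.054, 0.001, -0.999], [0.001, -1.0, -0.001]]
tool shift [0.0002 0.0619 0.0019]
```

Emit:
arm_command([
  {"linear":[0,0.03,0.0015],"twist":0,"fingers":-0.15},
  {"linear":[0,0.03,0],"twist":0,"fingers":-0.15},
  {"linear":[0,0,0],"twist":0,"fingers":-0.15},
  {"linear":[0,0,0],"twist":0,"fingers":-0.15},
  {"linear":[0,0,0],"twist":0,"fingers":-0.15},
])

```text
time: 43.78
ee_pos: [0.5275, -0.1503, 0.0937]
orientation: [0.019, -0.021, -0.707, 0.707]
wrist_force: [0.4, -0.2, 0.4]
gripper_width: 0.0363
```

```bash
python3 - <<'E'
from h import *
st();loc(blk(-.11,0,.053)); im=save('scene','s19.png'); cv2.imwrite('pics/s19b.png',cv2.resize(im[140:220,300:380,::-1],None,fx=7,fy=7))
E
```

```text
t 43.77 ee [ 0.5275 -0.1503  0.0937] F [ 0.4 -0.2  0.4] w 0.0363
R [[-0.998, 0.002, -0.056], [0.056, -0.001, -0.998], [-0.002, -1.0, 0.0]]
tool shift [ 0.0014  0.0407 -0.0011]
```

View pics/s19b.png

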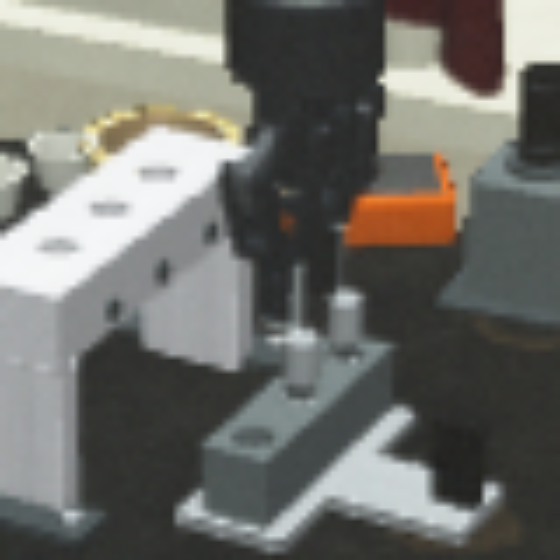

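Lined up over the middle pin at (300,355). Descend, close, lift.

Emit:
arm_command([
  {"linear":[0.001,0.02,-0.0005],"twist":0,"fingers":-0.15},
  {"linear":[0,0.02,0],"twist":0,"fingers":-0.15},
  {"linear":[0,0,0],"twist":0,"fingers":-0.15},
  {"linear":[0,0,0],"twist":0,"fingers":-0.15},
  {"linear":[0,0,0],"twist":0,"fingers":-1},
  {"linear":[0,0,0],"twist":0,"fingers":-1},
  {"linear":[0,0,0],"twist":0,"fingers":-1},
  {"linear":[0,0,0],"twist":0,"fingers":-1},
])

```text
time: 44.82
ee_pos: [0.5265, -0.15, 0.0535]
orientation: [0.019, -0.021, -0.707, 0.707]
wrist_force: [-0.2, 0.7, 6.8]
gripper_width: 0.0159
```

Emit:
arm_command([
  {"linear":[0,-0.02,0],"twist":0,"fingers":-1},
  {"linear":[0,-0.03,0],"twist":0,"fingers":-1},
  {"linear":[0,-0.05,0],"twist":0,"fingers":-1},
  {"linear":[0,0,0],"twist":0,"fingers":-1},
  {"linear":[0,0,0],"twist":0,"fingers":-1},
])

```text
time: 45.45
ee_pos: [0.5253, -0.1499, 0.152]
orientation: [0.02, -0.02, -0.707, 0.707]
wrist_force: [-0.3, -0.8, -0.9]
gripper_width: 0.016
```

```bash
python3 - <<'E'
from h import *
st();loc(g(-.045,0,.15)); im=save('scene','s20.png'); cv2.imwrite('pics/s20b.png',cv2.resize(im[140:220,300:380,::-1],None,fx=7,fy=7))
E
```

```text
t 45.45 ee [ 0.5253 -0.1499  0.152 ] F [-0.3 -0.8 -0.9] w 0.016
R [[-0.998, -0.0, -0.056], [0.056, -0.0, -0.998], [0.0, -1.0, 0.0]]
tool shift [ 0.0725  0.002  -0.2725]
```

View pics/s20b.png

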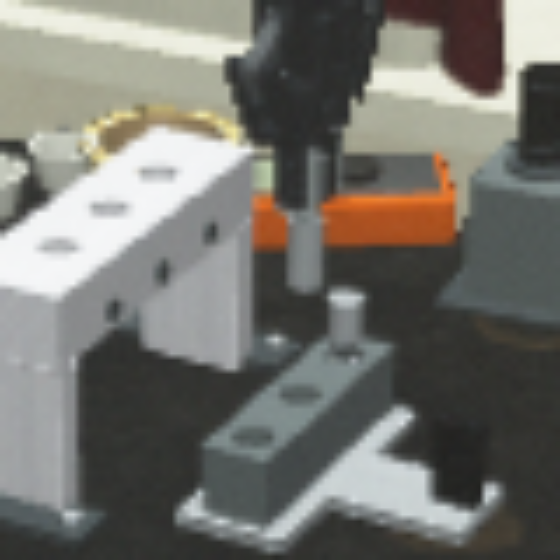

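Emit:
arm_command([
  {"linear":[0.0145,0,-0.0545],"twist":0,"fingers":-1},
  {"linear":[0.0145,0,-0.0545],"twist":0,"fingers":-1},
  {"linear":[0.0145,0,-0.0545],"twist":0,"fingers":-1},
  {"linear":[0.0145,0,-0.0545],"twist":0,"fingers":-1},
  {"linear":[0.0145,0,-0.0545],"twist":0,"fingers":-1},
  {"linear":[0,0,0],"twist":0,"fingers":-1},
  {"linear":[0,0.03,0],"twist":0,"fingers":-1},
  {"linear":[0,0,0],"twist":0,"fingers":-1},
  {"linear":[0,0,0],"twist":0,"fingers":-1},
])

```text
time: 46.62
ee_pos: [0.4687, 0.1258, 0.1225]
orientation: [-0.02, 0.02, 0.707, -0.707]
wrist_force: [0.1, -0.2, -0.8]
gripper_width: 0.0163
```

```bash
python3 - <<'E'
from h import *
st();gl();loc(g(-.045,0,.057))
E
```

```text
t 46.62 ee [0.4687 0.1258 0.1225] F [ 0.1 -0.2 -0.8] w 0.0163
R [[-0.998, -0.001, -0.057], [0.057, 0.0, -0.998], [0.001, -1.0, -0.0]]
gauge-local [-0.0445 -0.0003  0.1225] F local [ 0.1 -0.1]
tool shift [ 0.0003  0.0655 -0.0005]
```

Emit:
arm_command([
  {"linear":[0,0.03,0],"twist":0,"fingers":-1},
  {"linear":[0,0.03,0],"twist":0,"fingers":-1},
  {"linear":[0,0.005,0],"twist":0,"fingers":-1},
  {"linear":[0,0,0],"twist":0,"fingers":-1},
  {"linear":[0,0,0],"twist":0,"fingers":-1},
  {"linear":[-0.012,0,0.0032],"twist":0,"fingers":-1},
  {"linear":[-0.012,0,0.0032],"twist":0,"fingers":-1},
  {"linear":[-0.004,0,0.0011],"twist":0,"fingers":-1},
  {"linear":[0,0,0],"twist":0,"fingers":-1},
  {"linear":[0,0,0],"twist":0,"fingers":-1},
])

```text
time: 47.88
ee_pos: [0.4958, 0.1174, 0.0572]
orientation: [-0.02, 0.02, 0.707, -0.707]
wrist_force: [0.8, -0.0, -0.7]
gripper_width: 0.0164
```

```bash
python3 - <<'E'
from h import *
st();gl();loc(g(-.0,0,.057))
E
```

```text
t 47.88 ee [0.4958 0.1174 0.0572] F [ 0.8 -0.  -0.7] w 0.0164
R [[-0.998, -0.0, -0.056], [0.056, 0.0, -0.998], [0.0, -1.0, -0.0]]
gauge-local [-0.0161  0.0003  0.0572] F local [0.8 0.2]
tool shift [-0.0155  0.0002  0.0045]
```

Emit:
arm_command([
  {"linear":[-0.0039,0,0.0011],"twist":0,"fingers":-1},
  {"linear":[-0.0039,0,0.0011],"twist":0,"fingers":-1},
  {"linear":[-0.0029,0,0.0008],"twist":0,"fingers":-1},
  {"linear":[0,0,0],"twist":0,"fingers":-1},
  {"linear":[0,0,0],"twist":0,"fingers":-1},
])

```text
time: 48.5
ee_pos: [0.5065, 0.1137, 0.0573]
orientation: [-0.02, 0.02, 0.707, -0.707]
wrist_force: [0.0, 0.1, -1.7]
gripper_width: 0.0161
```

Emit:
arm_command([
  {"linear":[-0.0019,0,0.0005],"twist":0,"fingers":-1},
  {"linear":[-0.0019,0,0.0005],"twist":0,"fingers":-1},
  {"linear":[0,0,0],"twist":0,"fingers":-1},
  {"linear":[0,0,0],"twist":0,"fingers":-1},
])

```text
time: 49.0
ee_pos: [0.509, 0.113, 0.0571]
orientation: [-0.021, 0.019, 0.707, -0.707]
wrist_force: [-6.4, 1.6, 3.0]
gripper_width: 0.0159
```

```bash
python3 - <<'E'
from h import *
st();gl();im=save('scene','s21.png'); cv2.imwrite('pics/s21.png',cv2.resize(im[190:260,280:350,::-1],None,fx=8,fy=8))
E
```

```text
t 49.0 ee [0.509  0.113  0.0571] F [-6.4  1.6  3. ] w 0.0159
R [[-0.998, -0.003, -0.056], [0.056, 0.0, -0.998], [0.003, -1.0, 0.0]]
gauge-local [-0.0022  0.0003  0.0571] F local [-6.6 -0.5]
```

View pics/s21.png

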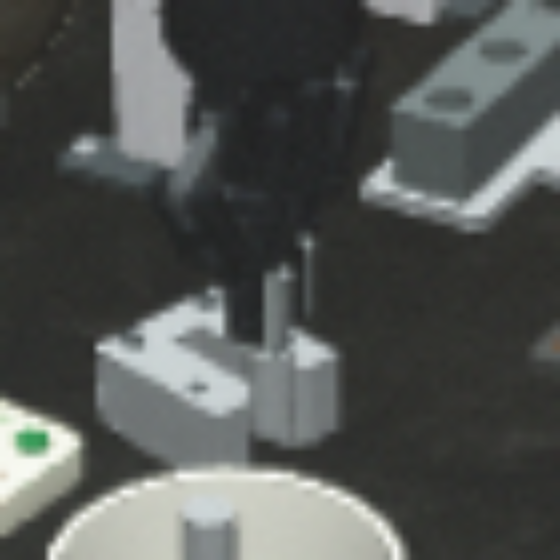

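Emit:
arm_command([
  {"linear":[-0.001,0,0.0003],"twist":0,"fingers":-1},
  {"linear":[0,0,0],"twist":0,"fingers":-1},
  {"linear":[0,0,0],"twist":0,"fingers":-1},
])

```text
time: 49.42
ee_pos: [0.5094, 0.1129, 0.057]
orientation: [-0.021, 0.018, 0.707, -0.707]
wrist_force: [-9.5, 2.1, 6.1]
gripper_width: 0.0163
```

Emit:
arm_command([
  {"linear":[0.015,0,-0.004],"twist":0,"fingers":-1},
  {"linear":[0.015,0,-0.004],"twist":0,"fingers":-1},
  {"linear":[0,-0.03,0],"twist":0,"fingers":-1},
  {"linear":[0,-0.04,0],"twist":0,"fingers":-1},
  {"linear":[0,-0.04,0],"twist":0,"fingers":-1},
  {"linear":[0,0,0],"twist":0,"fingers":-1},
  {"linear":[0,0,0],"twist":0,"fingers":-1},
])

```text
time: 50.3
ee_pos: [0.4812, 0.1216, 0.1669]
orientation: [0.02, -0.02, -0.707, 0.707]
wrist_force: [-0.2, -0.7, -0.5]
gripper_width: 0.0159
```

```bash
python3 - <<'E'
from h import *
st();bins();loc([.452,.415,.16]); im=save('top','t22.png')
E
```

```text
t 50.3 ee [0.4812 0.1216 0.1669] F [-0.2 -0.7 -0.5] w 0.0159
R [[-0.998, 0.0, -0.056], [0.056, -0.001, -0.998], [-0.0, -1.0, 0.001]]
scene pot [([0.4575, 0.2508, 0.0002], 0.73)]
scene tray [([0.4502, 0.4196, -0.0013], 0.67), ([0.4925, -0.3974, 0.0752], 0.59)]
top pot [([0.4605, 0.2482, 0.0017], 0.69)]
top tray [([0.4515, 0.417, -0.0022], 0.78)]
tool shift [ 0.0459  0.0067 -0.2912]
```

View pics/t22.png

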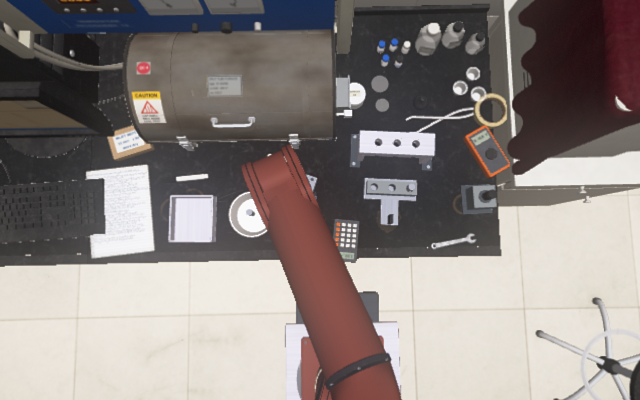

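Emit:
arm_command([
  {"linear":[0.0077,0,-0.0486],"twist":0,"fingers":-1},
  {"linear":[0.0077,0,-0.0486],"twist":0,"fingers":-1},
  {"linear":[0.0077,0,-0.0486],"twist":0,"fingers":-1},
  {"linear":[0.0077,0,-0.0486],"twist":0,"fingers":-1},
  {"linear":[0.0077,0,-0.0486],"twist":0,"fingers":-1},
  {"linear":[0.0077,0,-0.0486],"twist":0,"fingers":-1},
  {"linear":[0,0,0],"twist":0,"fingers":-1},
  {"linear":[0,0,0],"twist":0,"fingers":-1},
  {"linear":[0,0,0],"twist":0,"fingers":-1},
])

```text
time: 51.78
ee_pos: [0.4531, 0.4139, 0.1672]
orientation: [0.021, -0.021, -0.706, 0.707]
wrist_force: [0.6, 0.0, -1.5]
gripper_width: 0.0163
```

```bash
python3 - <<'E'
from h import *
st();loc([.452,.415,.054]);im=save('scene','s23.png'); cv2.imwrite('pics/s23.png',cv2.resize(im[190:340,220:370,::-1],None,fx=4,fy=4))
E
```

```text
t 51.77 ee [0.4531 0.4139 0.1672] F [ 0.6  0.  -1.5] w 0.0163
R [[-0.998, 0.0, -0.059], [0.059, -0.001, -0.998], [-0.0, -1.0, 0.001]]
tool shift [ 0.0012  0.1132 -0.0011]
```

View pics/s23.png

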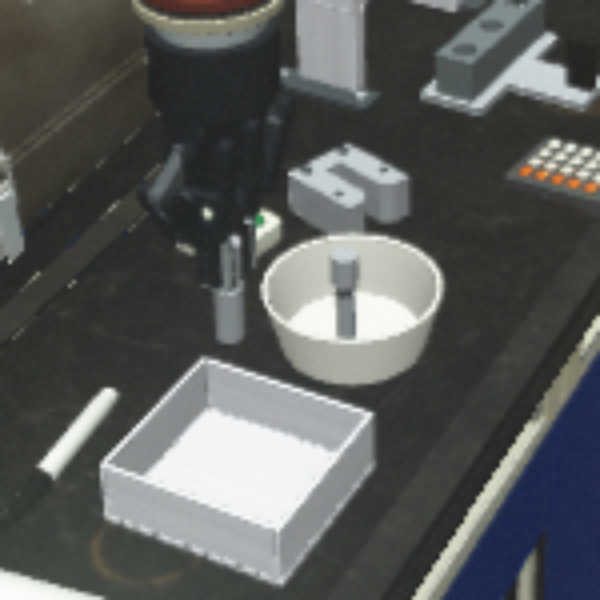

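Emit:
arm_command([
  {"linear":[0,0.035,-0.016],"twist":0,"fingers":-1},
  {"linear":[0,0.035,0],"twist":0,"fingers":-1},
  {"linear":[0,0.038,0],"twist":0,"fingers":-1},
  {"linear":[0,0.005,0],"twist":0,"fingers":-1},
  {"linear":[0,0,0],"twist":0,"fingers":-1},
  {"linear":[0,0,0],"twist":0,"fingers":-0.3},
  {"linear":[0,0,0],"twist":0,"fingers":-0.15},
  {"linear":[0,0,0],"twist":0,"fingers":-0.15},
  {"linear":[0,0,0],"twist":0,"fingers":-0.15},
])

```text
time: 52.95
ee_pos: [0.4532, 0.4315, 0.0546]
orientation: [-0.02, 0.02, 0.707, -0.707]
wrist_force: [0.4, -0.2, 0.1]
gripper_width: 0.0362
```

Emit:
arm_command([
  {"linear":[0,-0.03,0],"twist":0,"fingers":-0.15},
  {"linear":[0,-0.04,0],"twist":0,"fingers":-0.15},
  {"linear":[0,-0.03,0],"twist":0,"fingers":-0.15},
  {"linear":[0,0,0],"twist":0,"fingers":-0.15},
  {"linear":[0,0,0],"twist":0,"fingers":-0.15},
])

```text
time: 53.58
ee_pos: [0.4529, 0.4311, 0.1537]
orientation: [0.02, -0.02, -0.707, 0.707]
wrist_force: [-0.5, -0.3, 0.9]
gripper_width: 0.0361
```

```bash
python3 - <<'E'
from h import *
st();loc(blk(-.11,-.05,.152));im=save('scene','s24.png'); cv2.imwrite('pics/s24.png',cv2.resize(im[190:340,220:370,::-1],None,fx=4,fy=4))
E
```

```text
t 53.58 ee [0.4529 0.4311 0.1537] F [-0.5 -0.3  0.9] w 0.0361
R [[-0.998, -0.0, -0.056], [0.056, -0.001, -0.998], [0.0, -1.0, 0.001]]
tool shift [-0.1059  0.0021  0.6252]
```

View pics/s24.png

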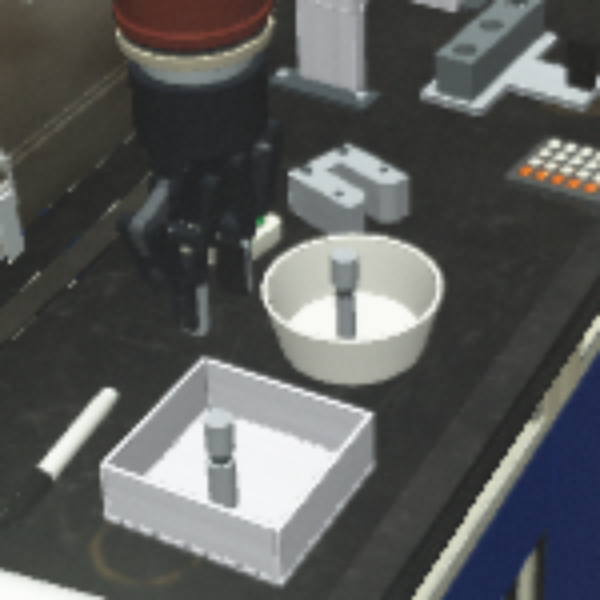

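Emit:
arm_command([
  {"linear":[-0.0096,0,0.057],"twist":0,"fingers":-0.15},
  {"linear":[-0.0096,0,0.057],"twist":0,"fingers":-0.15},
  {"linear":[-0.0096,0,0.057],"twist":0,"fingers":-0.15},
  {"linear":[-0.0096,0,0.057],"twist":0,"fingers":-0.15},
  {"linear":[-0.0096,0,0.057],"twist":0,"fingers":-0.15},
  {"linear":[-0.0096,0,0.057],"twist":0,"fingers":-0.15},
  {"linear":[-0.0096,0,0.057],"twist":0,"fingers":-0.15},
  {"linear":[-0.0096,0,0.057],"twist":0,"fingers":-0.15},
  {"linear":[-0.0096,0,0.057],"twist":0,"fingers":-0.15},
  {"linear":[-0.0096,0,0.057],"twist":0,"fingers":-0.15},
])

```text
time: 54.88
ee_pos: [0.5161, -0.1449, 0.1533]
orientation: [-0.02, 0.019, 0.707, -0.707]
wrist_force: [0.7, 0.2, 0.4]
gripper_width: 0.036
```

Emit:
arm_command([
  {"linear":[-0.0099,0,0.055],"twist":0,"fingers":-0.15},
  {"linear":[0,0,0],"twist":0,"fingers":-0.15},
  {"linear":[0,0,0],"twist":0,"fingers":-0.15},
  {"linear":[0,0,0],"twist":0,"fingers":-0.15},
])

```text
time: 55.38
ee_pos: [0.5235, -0.1968, 0.1539]
orientation: [-0.019, 0.019, 0.707, -0.707]
wrist_force: [0.3, 0.0, 0.0]
gripper_width: 0.0363
```

```bash
python3 - <<'E'
from h import *
st();loc(blk(-.11,-.05,.093))
E
```

```text
t 55.38 ee [ 0.5235 -0.1968  0.1539] F [0.3 0.  0. ] w 0.0363
R [[-0.999, -0.001, -0.054], [0.054, 0.001, -0.999], [0.001, -1.0, -0.001]]
tool shift [0.0001 0.0609 0.0023]
```

Emit:
arm_command([
  {"linear":[0,0.03,0.0015],"twist":0,"fingers":-0.15},
  {"linear":[0,0.03,0],"twist":0,"fingers":-0.15},
  {"linear":[0,0,0],"twist":0,"fingers":-0.15},
  {"linear":[0,0,0],"twist":0,"fingers":-0.15},
  {"linear":[0,0,0],"twist":0,"fingers":-0.15},
])

```text
time: 56.0
ee_pos: [0.5244, -0.2, 0.0958]
orientation: [0.019, -0.021, -0.707, 0.707]
wrist_force: [-0.4, -0.2, -0.0]
gripper_width: 0.0362
```

```bash
python3 - <<'E'
from h import *
st();loc(blk(-.11,-.05,.053)); im=save('scene','s25.png'); cv2.imwrite('pics/s25b.png',cv2.resize(im[140:220,300:380,::-1],None,fx=7,fy=7))
E
```

```text
t 56.0 ee [ 0.5244 -0.2     0.0958] F [-0.4 -0.2 -0. ] w 0.0362
R [[-0.998, 0.002, -0.056], [0.056, -0.001, -0.998], [-0.002, -1.0, 0.001]]
tool shift [ 0.0012  0.0428 -0.0009]
```

View pics/s25b.png

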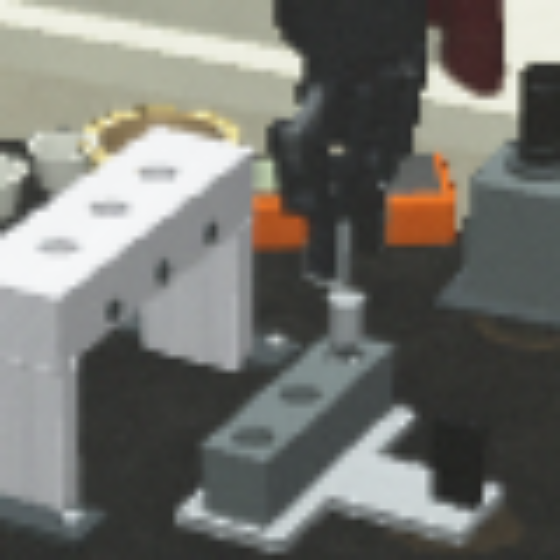

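Emit:
arm_command([
  {"linear":[0.0008,0.021,-0.0005],"twist":0,"fingers":-0.15},
  {"linear":[0,0.021,0],"twist":0,"fingers":-0.15},
  {"linear":[0,0,0],"twist":0,"fingers":-0.15},
  {"linear":[0,0,0],"twist":0,"fingers":-0.15},
  {"linear":[0,0,0],"twist":0,"fingers":-1},
  {"linear":[0,0,0],"twist":0,"fingers":-1},
  {"linear":[0,0,0],"twist":0,"fingers":-1},
  {"linear":[0,0,0],"twist":0,"fingers":-1},
])

```text
time: 57.05
ee_pos: [0.5236, -0.1997, 0.0536]
orientation: [0.019, -0.021, -0.707, 0.707]
wrist_force: [0.1, 0.8, 6.8]
gripper_width: 0.0158
```

Emit:
arm_command([
  {"linear":[0,-0.02,0],"twist":0,"fingers":-1},
  {"linear":[0,-0.03,0],"twist":0,"fingers":-1},
  {"linear":[0,-0.05,0],"twist":0,"fingers":-1},
  {"linear":[0,0,0],"twist":0,"fingers":-1},
  {"linear":[0,0,0],"twist":0,"fingers":-1},
])

```text
time: 57.68
ee_pos: [0.5224, -0.1994, 0.1521]
orientation: [-0.02, 0.02, 0.707, -0.707]
wrist_force: [-0.1, 0.1, -1.5]
gripper_width: 0.0161
```

```bash
python3 - <<'E'
from h import *
st();loc(g(-.045,0,.15)); im=save('scene','s26.png'); cv2.imwrite('pics/s26b.png',cv2.resize(im[140:220,300:380,::-1],None,fx=7,fy=7))
E
```

```text
t 57.67 ee [ 0.5224 -0.1994  0.1521] F [-0.1  0.1 -1.5] w 0.0161
R [[-0.998, -0.0, -0.056], [0.056, 0.0, -0.998], [0.0, -1.0, -0.0]]
tool shift [ 0.0724  0.0021 -0.3221]
```

View pics/s26b.png

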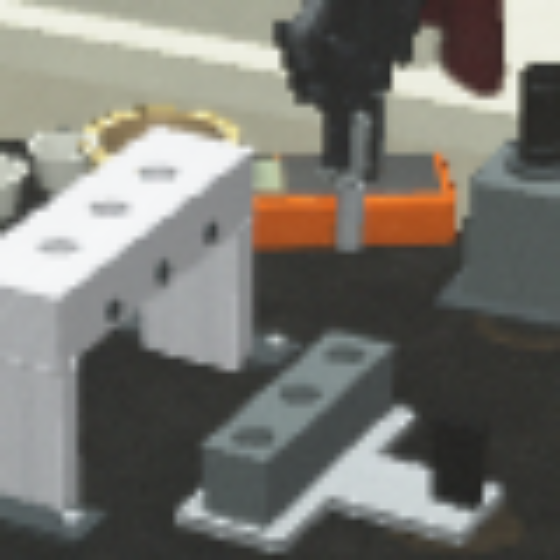

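Pin 3 is held upright, the drawer is empty. On to the gauge.

Emit:
arm_command([
  {"linear":[0.012,0,-0.0537],"twist":0,"fingers":-1},
  {"linear":[0.012,0,-0.0537],"twist":0,"fingers":-1},
  {"linear":[0.012,0,-0.0537],"twist":0,"fingers":-1},
  {"linear":[0.012,0,-0.0537],"twist":0,"fingers":-1},
  {"linear":[0.012,0,-0.0537],"twist":0,"fingers":-1},
  {"linear":[0.012,0,-0.0537],"twist":0,"fingers":-1},
  {"linear":[0,0,0],"twist":0,"fingers":-1},
  {"linear":[0,0.03,0],"twist":0,"fingers":-1},
  {"linear":[0,0,0],"twist":0,"fingers":-1},
  {"linear":[0,0,0],"twist":0,"fingers":-1},
])

```text
time: 58.98
ee_pos: [0.469, 0.1257, 0.1225]
orientation: [0.02, -0.02, -0.707, 0.707]
wrist_force: [0.3, 0.2, -0.1]
gripper_width: 0.0161
```

```bash
python3 - <<'E'
from h import *
st();gl();loc(g(-.045,0,.057))
E
```

```text
t 58.98 ee [0.469  0.1257 0.1225] F [ 0.3  0.2 -0.1] w 0.0161
R [[-0.998, -0.001, -0.057], [0.057, -0.0, -0.998], [0.001, -1.0, 0.0]]
gauge-local [-0.0441 -0.0003  0.1225] F local [0.2 0.3]
tool shift [ 0.0007  0.0655 -0.0005]
```

Emit:
arm_command([
  {"linear":[0,0.03,0],"twist":0,"fingers":-1},
  {"linear":[0,0.03,0],"twist":0,"fingers":-1},
  {"linear":[0,0.005,0],"twist":0,"fingers":-1},
  {"linear":[0,0,0],"twist":0,"fingers":-1},
  {"linear":[0,0,0],"twist":0,"fingers":-1},
  {"linear":[-0.012,0,0.0032],"twist":0,"fingers":-1},
  {"linear":[-0.012,0,0.0032],"twist":0,"fingers":-1},
  {"linear":[-0.004,0,0.0011],"twist":0,"fingers":-1},
  {"linear":[0,0,0],"twist":0,"fingers":-1},
  {"linear":[0,0,0],"twist":0,"fingers":-1},
])

```text
time: 60.22
ee_pos: [0.4961, 0.1173, 0.0572]
orientation: [-0.02, 0.02, 0.707, -0.707]
wrist_force: [-1.1, 1.2, -0.9]
gripper_width: 0.016
```

Emit:
arm_command([
  {"linear":[-0.0039,0,0.0011],"twist":0,"fingers":-1},
  {"linear":[-0.0039,0,0.0011],"twist":0,"fingers":-1},
  {"linear":[-0.0029,0,0.0008],"twist":0,"fingers":-1},
  {"linear":[0,0,0],"twist":0,"fingers":-1},
  {"linear":[0,0,0],"twist":0,"fingers":-1},
])

```text
time: 60.85
ee_pos: [0.5069, 0.1136, 0.0573]
orientation: [-0.02, 0.02, 0.707, -0.707]
wrist_force: [-0.7, 0.0, -1.0]
gripper_width: 0.0159
```

Emit:
arm_command([
  {"linear":[-0.0019,0,0.0005],"twist":0,"fingers":-1},
  {"linear":[-0.0019,0,0.0005],"twist":0,"fingers":-1},
  {"linear":[-0.001,0,0.0003],"twist":0,"fingers":-1},
  {"linear":[0,0,0],"twist":0,"fingers":-1},
  {"linear":[0,0,0],"twist":0,"fingers":-1},
])

```text
time: 61.48
ee_pos: [0.5117, 0.112, 0.0573]
orientation: [-0.02, 0.02, 0.707, -0.707]
wrist_force: [-0.6, -0.1, -0.0]
gripper_width: 0.0159
```

```bash
python3 - <<'E'
from h import *
st();gl();im=save('scene','s27.png'); cv2.imwrite('pics/s27.png',cv2.resize(im[190:260,280:350,::-1],None,fx=8,fy=8))
E
```

```text
t 61.48 ee [0.5117 0.112  0.0573] F [-0.6 -0.1 -0. ] w 0.0159
R [[-0.998, -0.0, -0.056], [0.056, 0.0, -0.998], [0.0, -1.0, -0.0]]
gauge-local [0.0006 0.0002 0.0573] F local [-0.5 -0.3]
```

View pics/s27.png

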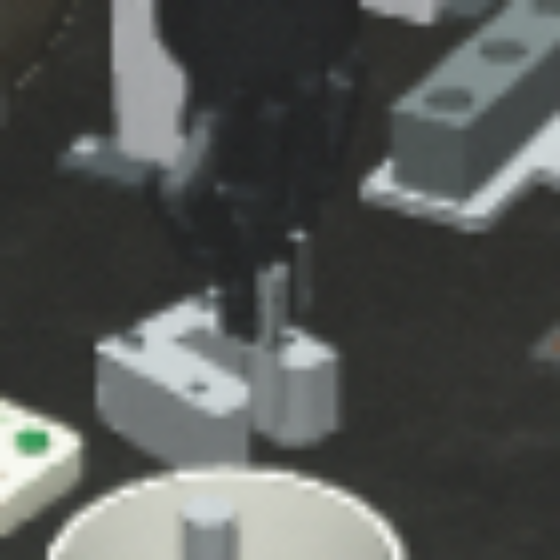

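No stop: continue in.

Emit:
arm_command([
  {"linear":[-0.0048,0,0.0013],"twist":0,"fingers":-1},
  {"linear":[-0.0048,0,0.0013],"twist":0,"fingers":-1},
  {"linear":[0,0,0],"twist":0,"fingers":-1},
  {"linear":[0,0,0],"twist":0,"fingers":-1},
])

```text
time: 62.02
ee_pos: [0.5211, 0.1089, 0.0572]
orientation: [-0.02, 0.02, 0.707, -0.707]
wrist_force: [-0.2, -0.7, -1.0]
gripper_width: 0.0159
```

Emit:
arm_command([
  {"linear":[-0.0048,0,0.0013],"twist":0,"fingers":-1},
  {"linear":[-0.0048,0,0.0013],"twist":0,"fingers":-1},
  {"linear":[-0.0048,0,0.0013],"twist":0,"fingers":-1},
  {"linear":[0,0,0],"twist":0,"fingers":-1},
  {"linear":[0,0,0],"twist":0,"fingers":-1},
])

```text
time: 62.65
ee_pos: [0.5352, 0.1042, 0.0573]
orientation: [-0.02, 0.02, 0.707, -0.707]
wrist_force: [-0.2, 0.3, -0.9]
gripper_width: 0.0158
```

```bash
python3 - <<'E'
from h import *
st();gl();im=save('scene','s28.png'); cv2.imwrite('pics/s28.png',cv2.resize(im[190:260,280:350,::-1],None,fx=8,fy=8))
E
```

```text
t 62.65 ee [0.5352 0.1042 0.0573] F [-0.2  0.3 -0.9] w 0.0158
R [[-0.998, -0.0, -0.056], [0.056, 0.0, -0.998], [0.0, -1.0, -0.0]]
gauge-local [0.0254 0.0003 0.0573] F local [-0.3  0.2]
```

View pics/s28.png

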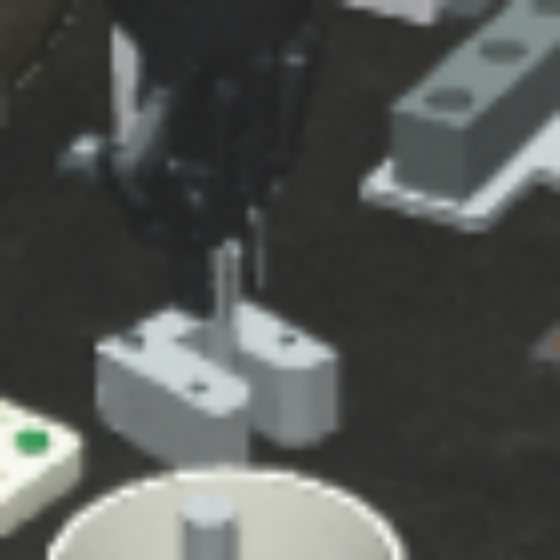

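Emit:
arm_command([
  {"linear":[0,-0.03,0],"twist":0,"fingers":-1},
  {"linear":[0,-0.04,0],"twist":0,"fingers":-1},
  {"linear":[0,-0.04,0],"twist":0,"fingers":-1},
  {"linear":[0,0,0],"twist":0,"fingers":-1},
  {"linear":[0,0,0],"twist":0,"fingers":-1},
])

```text
time: 63.32
ee_pos: [0.5349, 0.1041, 0.1668]
orientation: [0.02, -0.02, -0.707, 0.707]
wrist_force: [-0.7, 0.3, -0.8]
gripper_width: 0.0161
```

```bash
python3 - <<'E'
from h import *
st();bins(); loc([.488,.2475,.15])
a=cv2.imread('pics/top0.png'); im=save('top','t29.png')
cv2.imwrite('pics/t29a.png',cv2.resize(im[145:245,160:320,::-1],None,fx=4,fy=4))
E
```

```text
t 63.33 ee [0.5349 0.1041 0.1668] F [-0.7  0.3 -0.8] w 0.0161
R [[-0.998, -0.001, -0.056], [0.056, -0.0, -0.998], [0.0, -1.0, 0.0]]
scene pot [([0.4583, 0.2478, -0.0012], 0.87), ([0.3826, -0.0168, 0.0006], 0.61)]
scene tray [([0.4516, 0.4155, -0.0], 0.81)]
top pot [([0.4595, 0.2492, 0.0041], 0.66)]
top tray [([0.4504, 0.4162, -0.0025], 0.91)]
tool shift [ 0.0549  0.0166 -0.1406]
```

View pics/t29a.png

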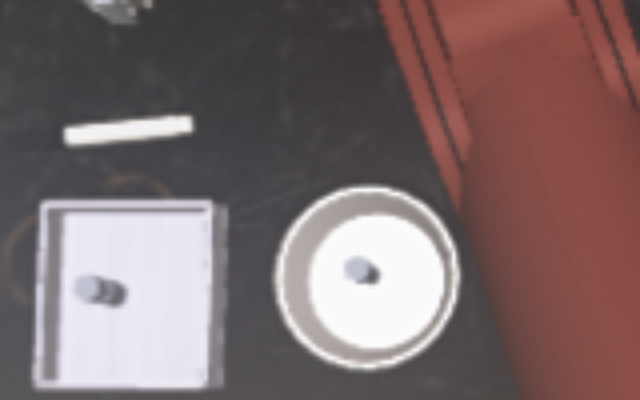

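Emit:
arm_command([
  {"linear":[0.0277,0,-0.0342],"twist":0,"fingers":-1},
  {"linear":[0.0277,0,-0.0342],"twist":0,"fingers":-1},
  {"linear":[0.0277,0,-0.0342],"twist":0,"fingers":-1},
  {"linear":[0.0277,0,-0.0342],"twist":0,"fingers":-1},
  {"linear":[0,0,0],"twist":0,"fingers":-1},
  {"linear":[0,0,0],"twist":0,"fingers":-1},
  {"linear":[0,0,0],"twist":0,"fingers":-1},
])

```text
time: 64.55
ee_pos: [0.4331, 0.2459, 0.1672]
orientation: [0.021, -0.021, -0.707, 0.707]
wrist_force: [0.6, -0.3, -0.3]
gripper_width: 0.016
```

```bash
python3 - <<'E'
from h import *
st();loc([.431,.245,.054]);im=save('scene','s30.png'); cv2.imwrite('pics/s30.png',cv2.resize(im[170:300,250:380,::-1],None,fx=4.5,fy=4.5))
E
```

```text
t 64.55 ee [0.4331 0.2459 0.1672] F [ 0.6 -0.3 -0.3] w 0.016
R [[-0.998, -0.0, -0.058], [0.058, -0.0, -0.998], [0.0, -1.0, 0.0]]
tool shift [0.002  0.1132 0.001 ]
```

View pics/s30.png

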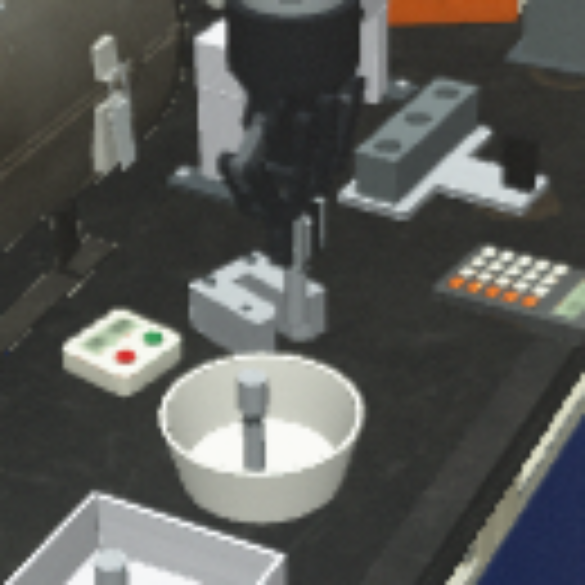

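Emit:
arm_command([
  {"linear":[0.001,0.035,0],"twist":0,"fingers":-1},
  {"linear":[0,0.035,0],"twist":0,"fingers":-1},
  {"linear":[0,0.038,0],"twist":0,"fingers":-1},
  {"linear":[0,0.005,0],"twist":0,"fingers":-1},
  {"linear":[0,0,0],"twist":0,"fingers":-1},
  {"linear":[0,0,0],"twist":0,"fingers":-0.3},
  {"linear":[0,0,0],"twist":0,"fingers":-0.15},
  {"linear":[0,0,0],"twist":0,"fingers":-0.15},
  {"linear":[0,0,0],"twist":0,"fingers":-0.15},
])

```text
time: 65.72
ee_pos: [0.4315, 0.2471, 0.0546]
orientation: [-0.02, 0.02, 0.707, -0.707]
wrist_force: [0.1, 0.7, 0.7]
gripper_width: 0.0362
```

Emit:
arm_command([
  {"linear":[0,-0.03,0],"twist":0,"fingers":-0.15},
  {"linear":[0,-0.05,0],"twist":0,"fingers":-0.15},
  {"linear":[0,-0.05,0],"twist":0,"fingers":-0.15},
  {"linear":[0,0,0],"twist":0,"fingers":-0.15},
  {"linear":[0,0,0],"twist":0,"fingers":-0.15},
])

```text
time: 66.35
ee_pos: [0.4312, 0.2468, 0.1839]
orientation: [0.02, -0.02, -0.707, 0.707]
wrist_force: [-0.5, -0.1, -1.1]
gripper_width: 0.0363
```

```bash
python3 - <<'E'
from h import *
st();loc([.4395,-.1436,.18]);im=save('scene','s31.png'); cv2.imwrite('pics/s31.png',cv2.resize(im[170:300,250:380,::-1],None,fx=4.5,fy=4.5))
E
```

```text
t 66.35 ee [0.4312 0.2468 0.1839] F [-0.5 -0.1 -1.1] w 0.0363
R [[-0.998, -0.0, -0.056], [0.056, -0.0, -0.998], [0.0, -1.0, 0.0]]
tool shift [-0.0303  0.004   0.3893]
```

View pics/s31.png

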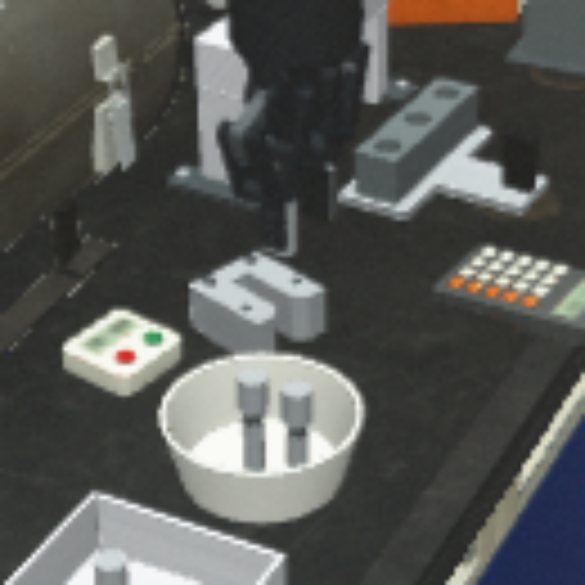

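Emit:
arm_command([
  {"linear":[-0.02,0,0.0556],"twist":0,"fingers":0.1},
  {"linear":[-0.02,0,0.0556],"twist":0,"fingers":0.1},
  {"linear":[-0.01,0,0.0556],"twist":0,"fingers":0.1},
  {"linear":[0,0,0.0556],"twist":0,"fingers":0.1},
  {"linear":[0,0,0.0556],"twist":0,"fingers":0.1},
  {"linear":[0.01,0,0.0556],"twist":0,"fingers":0.1},
  {"linear":[0.01,0,0.0556],"twist":0,"fingers":0.1},
  {"linear":[0,0,0],"twist":0,"fingers":0.1},
  {"linear":[0,0,0],"twist":0,"fingers":0.1},
  {"linear":[0,0,0],"twist":0,"fingers":0.1},
])

```text
time: 67.65
ee_pos: [0.4395, -0.1418, 0.1837]
orientation: [-0.02, 0.019, 0.707, -0.707]
wrist_force: [0.6, -0.4, 0.3]
gripper_width: 0.047
```

```bash
python3 - <<'E'
from h import *
st();loc([.4405,-.1436,.1]);loc([.4405,-.1436,.035])
E
```

```text
t 67.65 ee [ 0.4395 -0.1418  0.1837] F [ 0.6 -0.4  0.3] w 0.047
R [[-0.999, -0.001, -0.054], [0.054, 0.001, -0.999], [0.001, -1.0, -0.0]]
tool shift [-0.0011  0.0837  0.0018]
tool shift [-0.0012  0.1487  0.0018]
```

Emit:
arm_command([
  {"linear":[-0.001,0.04,0.001],"twist":0,"fingers":0.1},
  {"linear":[0,0.04,0],"twist":0,"fingers":0.1},
  {"linear":[0,0.04,0],"twist":0,"fingers":0.1},
  {"linear":[0,0.028,0],"twist":0,"fingers":0.1},
  {"linear":[0,0,0],"twist":0,"fingers":0.1},
  {"linear":[0,0,0],"twist":0,"fingers":0.1},
  {"linear":[0,0,0],"twist":0,"fingers":-1},
  {"linear":[0,0,0],"twist":0,"fingers":-1},
  {"linear":[0,0,0],"twist":0,"fingers":-1},
  {"linear":[0,0,0],"twist":0,"fingers":-1},
], squeeze=60)

```text
time: 68.9
ee_pos: [0.4413, -0.1434, 0.0375]
orientation: [-0.019, 0.021, 0.707, -0.707]
wrist_force: [0.1, 5.3, 7.7]
gripper_width: 0.0085
```

Emit:
arm_command([
  {"linear":[-0.006,0,0],"twist":0,"fingers":-1},
  {"linear":[-0.012,0,0],"twist":0,"fingers":-1},
  {"linear":[-0.015,0,0],"twist":0,"fingers":-1},
  {"linear":[-0.015,0,0],"twist":0,"fingers":-1},
  {"linear":[-0.015,0,0],"twist":0,"fingers":-1},
  {"linear":[-0.015,0,0],"twist":0,"fingers":-1},
  {"linear":[-0.015,0,0],"twist":0,"fingers":-1},
  {"linear":[-0.009,0,0],"twist":0,"fingers":-1},
  {"linear":[0,0,0],"twist":0,"fingers":-1},
  {"linear":[0,0,0],"twist":0,"fingers":-1},
])

```text
time: 70.15
ee_pos: [0.5436, -0.15, 0.0375]
orientation: [0.019, -0.021, -0.707, 0.707]
wrist_force: [2.2, 1.0, 4.9]
gripper_width: 0.0088
```

Emit:
arm_command([
  {"linear":[-0.004,0,0],"twist":0,"fingers":-1},
  {"linear":[-0.004,0,0],"twist":0,"fingers":-1},
  {"linear":[-0.002,0,0],"twist":0,"fingers":-1},
  {"linear":[0,0,0],"twist":0,"fingers":-1},
  {"linear":[0,0,0],"twist":0,"fingers":-1},
])

```text
time: 70.78
ee_pos: [0.5509, -0.1505, 0.0375]
orientation: [-0.021, 0.02, 0.707, -0.707]
wrist_force: [-9.3, 2.2, 16.9]
gripper_width: 0.0088
```

Emit:
arm_command([
  {"linear":[-0.003,0,0],"twist":0,"fingers":-1},
  {"linear":[0,0,0],"twist":0,"fingers":-1},
])

```text
time: 71.03
ee_pos: [0.5509, -0.1505, 0.0374]
orientation: [-0.023, 0.017, 0.707, -0.707]
wrist_force: [-23.7, 4.4, 29.9]
gripper_width: 0.0087
```

Emit:
arm_command([
  {"linear":[0.004,0,0],"twist":0,"fingers":-1},
  {"linear":[0,0,0],"twist":0,"fingers":0.1},
  {"linear":[0,0,0],"twist":0,"fingers":0.1},
  {"linear":[0,0,0],"twist":0,"fingers":0.1},
  {"linear":[0,-0.03,0],"twist":0,"fingers":0.1},
  {"linear":[0,-0.06,0],"twist":0,"fingers":0.1},
  {"linear":[0,-0.06,0],"twist":0,"fingers":0.1},
  {"linear":[0,-0.05,0],"twist":0,"fingers":0.1},
  {"linear":[0,0,0],"twist":0,"fingers":0.1},
  {"linear":[0,0,0],"twist":0,"fingers":0.1},
])

```text
time: 72.28
ee_pos: [0.5509, -0.1505, 0.2356]
orientation: [-0.02, 0.02, 0.707, -0.707]
wrist_force: [0.7, -0.3, -0.3]
gripper_width: 0.0465
```

```bash
python3 - <<'E'
from h import *
st();bins()
im=save('scene','s32.png');cv2.imwrite('pics/s32a.png',cv2.resize(im[130:330,220:440,::-1],None,fx=3.5,fy=3))
print([(np.round(d['position'],4),d['confidence']) for d in cams.pinpoint('drawer_fin','scene')])
save('top','t32.png')
print([(np.round(d['position'],4),d['confidence']) for d in cams.pinpoint('drawer_fin','top')], blk(-.088,0,.056))
E
```

```text
t 72.28 ee [ 0.5509 -0.1505  0.2356] F [ 0.7 -0.3 -0.3] w 0.0465
R [[-0.998, -0.001, -0.056], [0.056, 0.0, -0.998], [0.001, -1.0, -0.0]]
scene pot [([0.4582, 0.247, -0.0007], 0.93)]
scene tray [([0.45, 0.417, -0.0017], 0.74), ([0.466, 0.2479, 0.0414], 0.36)]
top pot []
top tray [([0.4576, 0.4138, -0.0048], 0.86)]
[(array([ 0.5485, -0.149 ,  0.0541]), 0.86), (array([0.5707, 0.4423, 0.0013]), 0.45)]
[(array([ 0.5502, -0.1534,  0.0559]), 0.63)] [ 0.54814543 -0.15044279  0.056     ]
```

View pics/s32a.png

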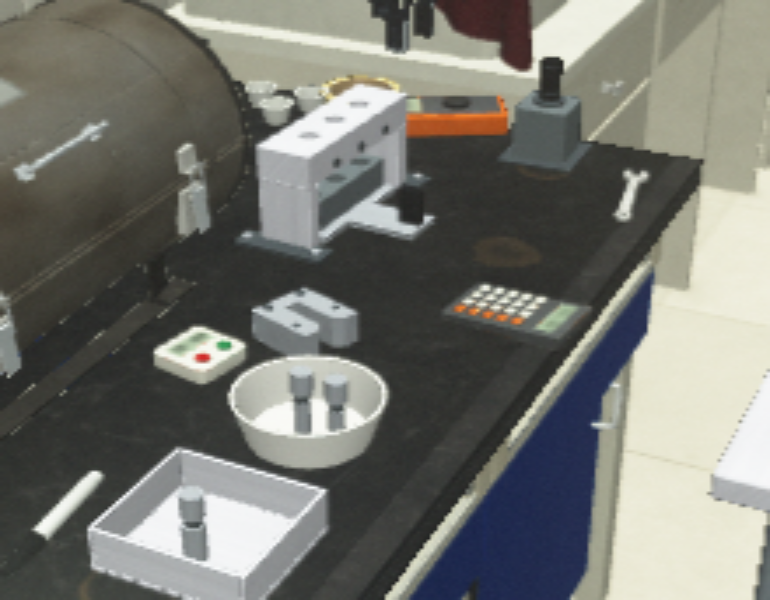

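View pics/t32.png

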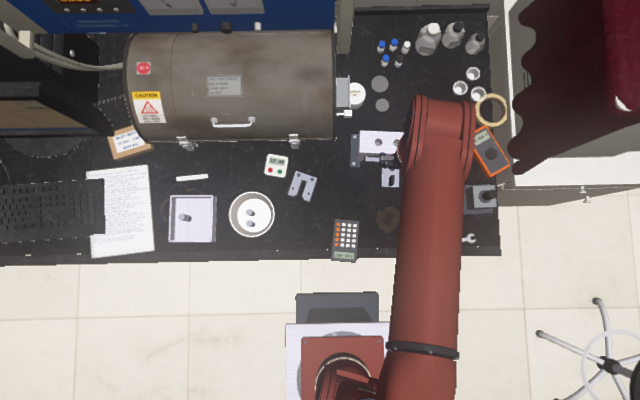

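```bash
python3 -c "
from plant import ticket; print(ticket.sign_off())"
```

```text
the job is handed in; nothing more can be done
None
```

The job is done and handed in at about 72 s of the 210 s allowed.

- **Drawer and pins:** I pushed the drawer home to its stop and drove all three pins down. The holes showed empty afterwards. The punch went back in its holder, and I pulled the drawer about 110 mm out.
- **Gauge results, left to right:**
  - **Left pin:** went about 24 mm past the throat with no force, so it is worn and went in the pot.
  - **Middle pin:** stopped at the throat under 6.6 N, then 9.5 N, with almost no further movement. It is full size and went in the tray.
  - **Right pin:** went about 25 mm past the throat with no force, so it is worn and went in the pot.
- **Middle pin's stop point:** I read it about 2 mm before the throat, not the 4 to 5 mm stated. That fits an error of about 2 mm in my gauge position, and the two worn pins passed that point freely.
- **Last checks:**
  - **Pins and punch:** the final pictures show two pins standing in the pot, one in the tray, and the punch seated in its holder.
  - **Drawer:** it is empty and hard against its stop. The fin reads x ≈ 0.549 m against the 0.548 m expected.
  - **Bins and worktop:** the tray and pot had not moved, and the other things on the worktop look untouched. The gripper is clear of everything.
- **Failed look-ups:** some network look-ups missed things. In the last check the pot was not found in the top view, though the picture shows it in place.

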